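Hang a freshly lacquered brass tag on the drying arm with an S-hook

ROBOT

A 6-joint arm with a two-finger parallel gripper is mounted at the origin on the work surface; the furniture and walls round the work are solid. World frame = base frame: x ahead of the robot, y to its left, z up, the work surface at z = 0. Lengths are in m, angles in rad, forces in N, time in s.
With the tool pointing down it reaches from about 0.325 to 0.9 m from the base axis. Payload 6.1 kg.
Tool frame: the origin (TCP) lies midway between the tips of the shut fingers; the grasp point (between the pads) lies 19 mm behind it; x points along the fingers, y is the direction in which the jaws open and shut, and the axes are right-handed (so a half turn about x gives the same grasp; the last joint's range is limited). The gripper opens to 85 mm and grips with 20 to 120 N. Pads are 22 mm wide; open, the fingers measure 114 mm over their backs; the gripper's body (76 mm by 85 mm) begins 54 mm behind the grasp point. The pads swing forward as they close: fully open they stand 13 mm farther back than shut.
Start: joints at [0.979, 0.22, 1.526, -0, 1.395, -0.126], TCP at [0.281, 0.558, 0.231] pointing down, gripper open.
Joint ranges: [-2.98, 2.98], [-0.91, 2.08], [0.09, 2.57], [-1.24, 4.39], [0.2, 2.65], [-2.68, 2.68]. Speed limits (rad/s): [2.57, 2.57, 3.01, 3.14, 3.14, 3.14].

INTERFACE

Orientations are given as [roll, pitch, yaw] about the fixed x, y, z axes, in that order (R = Rz(yaw) Ry(pitch) Rx(roll)).
In Python, from plant import movep, move_l, set_joints, gripper_to, hold, inverse_kinematics, observe, get_image, get_calibration, Unreachable, job_done gives the robot as it stands. Calls block until the motion is done:
- movep(position, orientation): joint-space move of the TCP to a pose.
- move_l(position, feed=0.15, rotation=None, max_force=None): straight line of the TCP; rotation=None keeps the orientation; feed is the mean speed in m/s. With max_force (N) it stops when the force on the tool has changed by that much, and returns True; else False.
- set_joints(angles): joint-space move.
- gripper_to(opening, f_grip=None): finger opening in m; f_grip is the grip in N (None keeps the last); returns when the fingers have stopped.
- hold(seconds).
- inverse_kinematics(position, orientation): joint angles nearest the present ones, or None.
- observe(): the state.
- get_image(name): name is "scene" or "top" or "wrist"; returns (picture, depth): 420x560x3 uint8, red, green, blue; 420x560 float32, m along the optical axis (not along the pixel's ray), 0 where there is no reading.
- get_calibration(name): a dict with "intrinsics" (3x3 intrinsics, pixels), "dist_coeffs" ([k1, k2, p1, p2, k3] as OpenCV has them; the pictures are not rectified), "world_from_camera" (4x4, takes a point from camera to world coordinates). Camera axes: x right, y down, z forward; pixel columns grow to the right and rows downward; lengths in m; the calibration is good to about 2 mm. A picture is of the moment at which its call begins: read the wrist's pose just before it. get_calibration takes no time and is no camera call; for the wrist camera it gives the pose at the moment of the call.
A pose or a line that the arm cannot do raises Unreachable and nothing moves.
- job_done(): hands the job in, once; it reports no verdict.
The state is a dict: "time_s": time; "q": joint angles; "joint_velocities": joint speeds; "joint_torque": joint torques, N m; "eef_pos": TCP position; "tcp_rot": TCP orientation; "ft_force": force on the tool from outside, world axes, zero at the start; "torque": the same for the moment, N m; "opening": finger opening in m.
Only numpy, scipy, OpenCV 4.12 (cv2) and the standard library are available. Lean on these libraries where they do the work, as an engineer would, in place of code of your own. Each camera call takes 0.05 s, during which the arm holds its last target.

TASK

The lacquer on the brass tag plate standing in the slotted block is still wet, so do not touch the plate with the fingers or let it touch the other one. Take the empty S-hook off the arm of the drying stand, put its smaller bend through the hole of the tag plate, lift the plate out of the block with it, and hang the hook with the plate on the straight part of the arm again, between the plate that already dries there and the free end. Leave that other plate and its hook, the jar, the brush and the notebook where they are.

Things in the scene. Friction and masses are not known exactly. Their poses are not given: they have to be found in the camera images.
- hook: empty steel S-hook, loose, 60 g, 172 mm long, flat in its x-z plane, 6 mm round bar. Origin mid-shank, z up as it hangs. Shank straight, 8 mm thick along y and 7 mm across for 62 mm about the origin, leaning 13.6 deg (upper end to +x). Starts on the arm near its free end, x roughly away from the robot: lower tip on the far side, upper tip on the robot's side
- hook_top (a point): inside of the empty hook's larger upper bend at its top, 91.6 mm above the hook's origin; rests on the arm. The bar's centre line there has radius 18 mm about x = 0, z = +76.6 mm in the hook's frame, from the shank on the +x side over the top to the upper tip at x = -18, z = +76.6 mm: this bend opens down and to -x
- hook_low (a point): inside of the empty hook's smaller lower bend at its bottom, 65.4 mm below the hook's origin; the plate hangs here. The bar's centre line there has radius 13 mm about x = 0, z = -55.4 mm, from the shank on the -x side under the bottom to x = 10.6, z = -62.9 mm
- hook_tip (a point): end of the hook's lower bend, x = 16.4, z = -54.7 mm in the hook's frame: from the bend a straight end 10 mm long, of 6 mm bar, rises to it at 55 deg above the hook's +x
- tag: freshly lacquered brass tag plate standing in the slotted block, loose, 150 to 280 g: 64 wide (its y), 110 high (its z), 5 mm thick (its x), upper corners cut off at 45 deg by 18 mm. Origin at the middle of its lower edge; at the start z is up and -x faces roughly to the robot. Stands with about 1 mm play before and behind
- tag_hole (a point): centre of the round hole through the tag plate, 16 mm in diameter, along the plate's x, 96 mm above its lower edge and 14 mm below its upper edge
- block: fixed slotted wooden block, 66 (x) by 92 (y) by 38 mm high, origin at the centre of its underside, two slots along its y, 7.5 mm wide, 24 mm deep, at x = -14 mm (the tag stands here) and x = +14 mm (empty)
- rack: fixed drying stand. Origin on the desk under the arm; its board, 100 mm wide and 15 mm high, lies from y = -155 to +90 mm. A 14 mm post stands at y = -130 mm; from its top a round arm, 10 mm in diameter, runs level along the stand's +y at x = 0, axis at z = 300 mm, with a collar 14 mm in diameter on its free end from y = 126 to 132 mm. Nothing stands beyond the free end or above the arm
- free_end (a point): centre of the end face of the arm's free end, at x = 0, y = 132, z = 300 mm in the stand's frame
- other_hook: another S-hook of the same form, loose, hanging on the arm nearer the post (about y = -60 mm in the stand's frame); to be left alone
- other_tag: another tag plate of the same form, loose, hanging on the other hook; to be left alone. Origin at the middle of its lower edge
- other_tag_hole (a point): centre of the hole of the other tag plate
- lacquer_jar: closed amber jar, loose, 56 mm in diameter, 75 mm high, origin at the centre of its underside; to be left alone
- brush: small brush lying on the desk, loose, 140 mm long along its x; to be left alone
- notebook: small dark leather notebook, 155 by 113 by 17 mm, loose, with a pen on it; to be left alone
Things that resemble listed ones, but are neither listed nor needed, are in the scene too. What is shaped like the tag but purple or red is not meant.

How it is judged:
By the outcome, as a careful person would: the job done as asked, in the order asked, and still so for the second after the job is handed in, with the robot touching nothing.
It also fails if it takes over 61 s, if anything falls off the work surface, if the arm or the gripper's body presses on something with over 40 N, if the wrist force passes 120 N, or if a joint passes its speed limit or range.

## Working session

There is one attempt and no reset: what is moved stays moved. The work goes in short steps, each a Python script; the robot and the scene stay as the last script left them, time stands still between calls to the robot, and variables do not carry over. Pictures are saved under pics/ and viewed, and the job is handed in when it is done.

```bash
ls; mkdir -p pics; cat > h.py <<'E'
import numpy as np, cv2
from plant import *
def save(n,img): cv2.imwrite('pics/'+n+'.png',cv2.cvtColor(img,cv2.COLOR_RGB2BGR))
E
python3 - <<'E'
from h import *
s=observe(); print(s)
for c in ['scene','top','wrist']:
    k=get_calibration(c); im,d=get_image(c); save(c+'0',im); np.savez('pics/'+c+'0.npz',im=im,d=d,K=k['intrinsics'],D=k['dist_coeffs'],T=k['world_from_camera'])
    print(c,k)
E
```

```text
pics
{'time_s': 0.0, 'q': array([ 9.78890778e-01,  2.21225628e-01,  1.52762497e+00,  1.30995437e-05,
        1.39469174e+00, -1.26119141e-01]), 'joint_velocities': array([ 0.00071898, -0.00219942,  0.0010203 , -0.0014664 ,  0.00021104,
        0.00062078]), 'joint_torque': array([-1.47314775e-03, -4.96875930e+01, -3.89410007e+01,  4.82586302e-06,
        1.03865567e-02,  1.97386998e-05]), 'eef_pos': array([0.28037186, 0.5579043 , 0.23019221]), 'tcp_rot': array([-1.70352796,  1.5688466 , -2.16931668]), 'ft_force': array([-0.52966992,  0.06337728, -0.24842518]), 'torque': array([-0.01119367, -0.04230858,  0.00172081]), 'opening': 0.0856853550502134}
scene {'intrinsics': array([[410.33838888,   0.        , 286.59550455],
       [  0.        , 410.33838888, 217.65153321],
       [  0.        ,   0.        ,   1.        ]]), 'dist_coeffs': array([-0.11589252,  0.        ,  0.        ,  0.        ,  0.        ]), 'world_from_camera': array([[-0.72363405,  0.48993977, -0.48612013,  0.99918535],
       [ 0.69000547,  0.4975396 , -0.52568697,  0.48191732],
       [-0.01569094, -0.71583054, -0
[... 545 characters left out ...]
    [ 4.84475959e-03, -1.10640064e-01, -9.93848733e-01,
         1.17640547e+00],
       [ 0.00000000e+00,  0.00000000e+00,  0.00000000e+00,
         1.00000000e+00]])}
wrist {'intrinsics': array([[296.24957104,   0.        , 281.75553459],
       [  0.        , 296.24957104, 215.80291486],
       [  0.        ,   0.        ,   1.        ]]), 'dist_coeffs': array([-0.03964221,  0.        ,  0.        ,  0.        ,  0.        ]), 'world_from_camera': array([[ 0.44889454,  0.84773158,  0.28256832,  0.2076717 ],
       [ 0.89358183, -0.42505125, -0.14437087,  0.59396641],
       [-0.00228173,  0.31730521, -0.94832072,  0.37320762],
       [ 0.        ,  0.        ,  0.        ,  1.        ]])}
```

View pics/scene0.png

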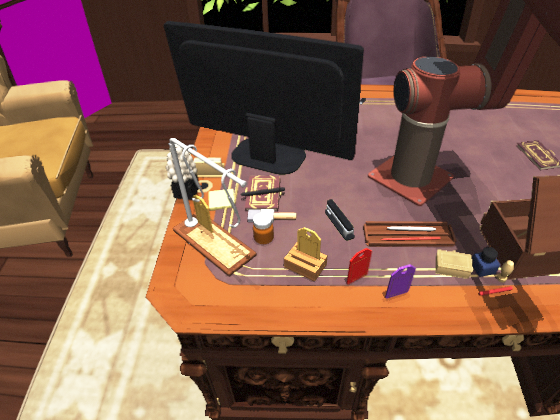

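View pics/top0.png

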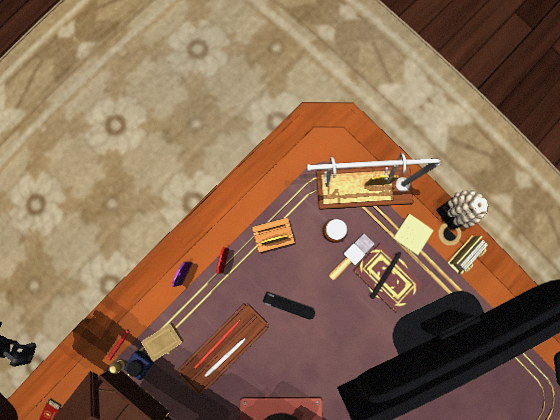

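View pics/wrist0.png

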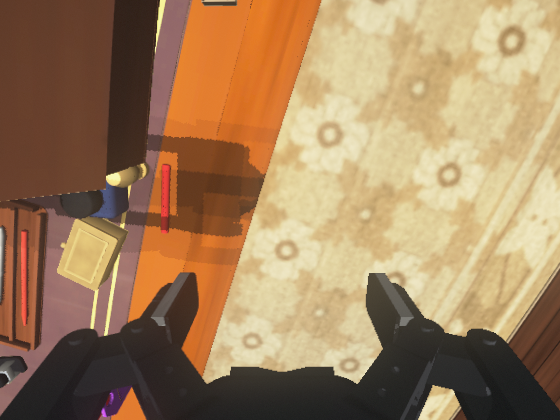

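```bash
python3 - <<'E'
import cv2,numpy as np
a=cv2.imread('pics/top0.png')[145:265,240:460]; cv2.imwrite('pics/topc.png',cv2.resize(a,None,fx=3.6,fy=3.6,interpolation=cv2.INTER_CUBIC))
a=cv2.imread('pics/scene0.png')[125:285,160:340]; cv2.imwrite('pics/scenec.png',cv2.resize(a,None,fx=3.7,fy=3.7,interpolation=cv2.INTER_CUBIC))
E
```

```text
(no output)
```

View pics/topc.png

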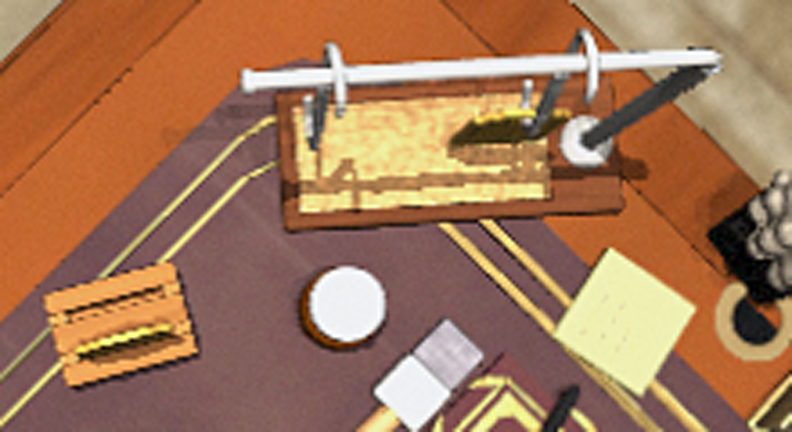

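View pics/scenec.png

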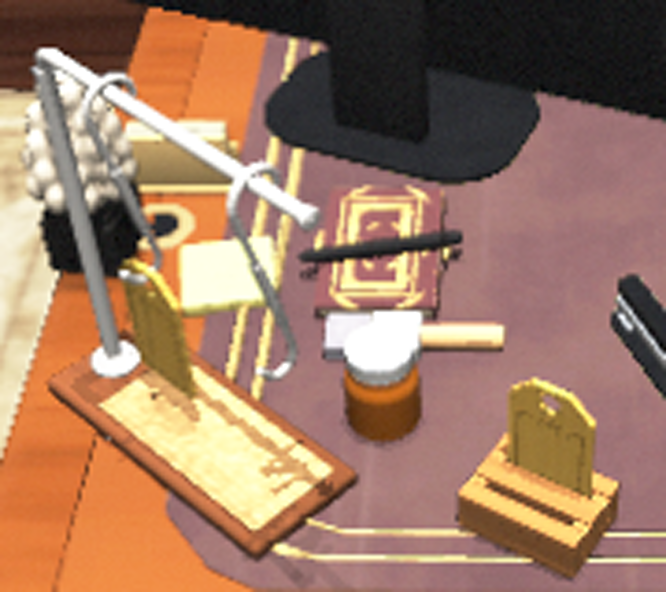

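```bash
cat >> h.py <<'E'
def load(n):
    z=np.load('pics/'+n+'.npz'); return z['im'],z['d'],z['K'],z['D'],z['T']
def cloud(n):
    im,d,K,D,T=load(n); h,w=d.shape
    u,v=np.meshgrid(np.arange(w),np.arange(h)); p=np.stack([u,v],-1).reshape(-1,1,2).astype(float)
    r=cv2.undistortPoints(p,K,D)[:,0]
    P=np.c_[r*d.reshape(-1,1),d.reshape(-1)]
    return (P@T[:3,:3].T+T[:3,3]).reshape(h,w,3)
def proj(n,P):
    im,d,K,D,T=load(n); P=np.atleast_2d(P); C=(P-T[:3,3])@T[:3,:3]
    return cv2.projectPoints(C,np.zeros(3),np.zeros(3),K,D)[0][:,0]
def snap(c,n):
    k=get_calibration(c); im,d=get_image(c); save(n,im); np.savez('pics/'+n+'.npz',im=im,d=d,K=k['intrinsics'],D=k['dist_coeffs'],T=k['world_from_camera'])
E
python3 - <<'E'
from h import *
for n in ['top0','scene0']:
    W=cloud(n); d=load(n)[1]; X,Y,Z=W[...,0],W[...,1],W[...,2]
    print(n)
    # region limits for rack
    if n=='top0': print('pix',W[167,309],W[164,360],W[162,420],W[237,273],W[230,336])
    ok=(d>0)
    m=ok&(Z>0.28)&(Z<0.315)&(X>0.3)&(X<0.75)&(Y<0.1)&(Y>-0.45)
    P=W[m]; print('arm',m.sum(),P.min(0),P.max(0))
    np.savetxt('/tmp/arm_%s.txt'%n,P)
    if len(P)>10:
        import numpy.polynomial.polynomial as pp
        for _ in range(4):
            c=np.polyfit(P[:,1],P[:,0],1); r=P[:,0]-np.polyval(c,P[:,1]); P=P[abs(r)<0.008]
        print('line x=',c,len(P),P[:,1].min(),P[:,1].max(),P[:,2].mean(), np.percentile(P[:,2],95))
    for nm,lo,hi,zb in [('block',(0.3,-0.1),(0.6,0.12),(0.033,0.043)),('tag',(0.3,-0.1),(0.6,0.12),(0.06,0.135)),('board',(0.45,-0.35),(0.75,0.05),(0.01,0.02)),('jar',(0.4,-.2),(0.6,-.04),(0.07,0.08))]:
        m=ok&(Z>zb[0])&(Z<zb[1])&(X>lo[0])&(X<hi[0])&(Y>lo[1])&(Y<hi[1]); P=W[m]
        if len(P)>5:
            rc=cv2.minAreaRect((P[:,:2]*1000).astype(np.float32)); print(nm,len(P),P.mean(0).round(4),P.min(0).round(3),P.max(0).round(3),rc)
E
```

```text
top0
pix [ 0.62004333 -0.05524831  0.30854954] [ 0.62667293 -0.15394216  0.30464572] [ 0.63120365 -0.2725993   0.30406564] [0.50147471 0.01814657 0.04142714] [ 0.51535386 -0.13227874  0.07745204]
arm 908 [ 0.30012758 -0.44980075  0.28008674] [ 0.65089869 -0.05183858  0.31483559]
line x= [0.16424493 0.65269629] 61 -0.17075077923954887 -0.13904560493053736 0.30326685344480003 0.3061486251648068
block 809 [0.5011 0.0165 0.0374] [ 0.312 -0.08   0.033] [0.551 0.07  0.043] ((418.3233337402344, 2.3970260620117188), (247.81552124023438, 108.49683380126953), 15.030917167663574)
tag 95 [0.4934 0.0148 0.1084] [ 0.484 -0.016  0.063] [0.502 0.045 0.129] ((494.09326171875, 14.992120742797852), (5.1395063400268555, 62.738704681396484), 14.641831398010254)
board 4009 [ 0.5883 -0.2187  0.0145] [ 0.45 -0.35  0.01] [0.685 0.049 0.02 ] ((567.203857421875, -150.37603759765625), (234.171630859375, 398.84051513671875), 0.12726238369941711)
jar 318 [ 0.5178 -0.1325  0.0746] [ 0.494 -0.155  0.07 ] [ 0.542 -0.109  0.08 ] ((517.8631591796875, -132.9337615966797), (46.84650421142578, 46.39509963989258), 32.5042
[... 232 characters left out ...]
03 0.0194 0.0386] [ 0.323 -0.077  0.033] [0.551 0.069 0.043] ((425.3305358886719, 3.2336578369140625), (238.65948486328125, 106.25797271728516), 14.088692665100098)
tag 413 [0.4956 0.0149 0.0929] [ 0.484 -0.017  0.06 ] [0.506 0.046 0.127] ((494.6666259765625, 13.739295959472656), (9.189495086669922, 64.55731964111328), 15.333703994750977)
board 2644 [ 0.6081 -0.2039  0.016 ] [ 0.45 -0.35  0.01] [0.688 0.049 0.02 ] ((560.2870483398438, -149.07867431640625), (235.0752716064453, 397.882080078125), 3.2234549522399902)
jar 217 [ 0.5202 -0.1329  0.0761] [ 0.493 -0.16   0.07 ] [ 0.544 -0.109  0.08 ] ((518.9198608398438, -134.371826171875), (49.976097106933594, 48.2686767578125), 26.266454696655273)
```

```bash
python3 - <<'E'
from h import *
for n in ['top0','scene0']:
    W=cloud(n); d=load(n)[1]; X,Y,Z=W[...,0],W[...,1],W[...,2]
    m=(d>0)&(Z>0.29)&(Z<0.312)&(X>0.6)&(X<0.66)&(Y<-0.06)&(Y>-0.295)
    P=W[m]
    for _ in range(5):
        c=np.polyfit(P[:,1],P[:,0],1); r=P[:,0]-np.polyval(c,P[:,1]); P=P[abs(r)<0.006]
    print(n,c,len(P),np.degrees(np.arctan(-c[0])),P[:,2].max(),P[:,1].max(), np.polyval(c,-.06))
    m=(d>0)&(Z>0.10)&(Z<0.34)&(X>0.56)&(X<0.72)&(Y<-0.03)&(Y>-0.16)
    v,u=np.where(m); print('u',u.min(),u.max(),v.min(),v.max())
    q=W[m]; q=q[(abs(q[:,2]-0.3)>0.015)|(abs(q[:,0]-np.polyval(c,q[:,1]))>0.01)]
    for p in q[np.argsort(q[:,2])][::3]: print(p.round(4))
E
```

```text
top0 [-0.05248856  0.61855706] 608 3.0046155125896656 0.31175945402175165 -0.061213441277085216 0.6217063689226092
u 307 363 156 186
[ 0.6262 -0.1013  0.1453]
[ 0.6191 -0.1033  0.1467]
[ 0.6212 -0.1033  0.1473]
[ 0.6322 -0.101   0.1499]
[ 0.6136 -0.1027  0.1518]
[ 0.6294 -0.1029  0.1527]
[ 0.6358 -0.1006  0.155 ]
[ 0.6423 -0.1027  0.1569]
[ 0.6079 -0.1064  0.1587]
[ 0.639  -0.1022  0.1618]
[ 0.609  -0.1058  0.1656]
[ 0.6122 -0.1028  0.1736]
[ 0.613  -0.1064  0.1817]
[ 0.6145 -0.106   0.1857]
[ 0.6139 -0.1035  0.1892]
[ 0.6149 -0.1028  0.1955]
[ 0.6168 -0.107   0.1972]
[ 0.6182 -0.1002  0.2014]
[ 0.6179 -0.1064  0.2031]
[ 0.6237 -0.0997  0.2069]
[ 0.6209 -0.1036  0.2102]
[ 0.6204 -0.1012  0.2132]
[ 0.6219 -0.1072  0.2163]
[ 0.623  -0.1066  0.2219]
[ 0.6245 -0.1063  0.2249]
[ 0.6238 -0.0997  0.2287]
[ 0.6254 -0.1057  0.2311]
[ 0.6266 -0.099   0.2358]
[ 0.6264 -0.103   0.2371]
[ 0.6297 -0.1067  0.2415]
[ 0.6289 -0.1001  0.2455]
[ 0.6362 -0.1018  0.2693]
[ 0.6385 -0.097   0.2774]
[ 0.6412 -0.0964  0.2837]
[ 0.604  -0.1068  0.2902]
[ 0.6033 -0.1044  0.2937]
[ 0.6045 -0.104   0.2977]
[ 0.6
[... 1402 characters left out ...]
 0.6352 -0.1049  0.2514]
[ 0.6321 -0.1012  0.2547]
[ 0.6319 -0.1008  0.2577]
[ 0.6323 -0.1031  0.2623]
[ 0.6382 -0.1023  0.2635]
[ 0.6357 -0.101   0.2684]
[ 0.6401 -0.0986  0.2697]
[ 0.6394 -0.0984  0.275 ]
[ 0.6424 -0.101   0.278 ]
[ 0.6419 -0.1011  0.2804]
[ 0.6435 -0.1018  0.2837]
[ 0.6425 -0.0989  0.2875]
[ 0.644  -0.0997  0.2907]
[ 0.6063 -0.1031  0.2918]
[ 0.6419 -0.0987  0.2927]
[ 0.6057 -0.1035  0.294 ]
[ 0.643  -0.1035  0.296 ]
[ 0.6076 -0.1041  0.2973]
[ 0.6102 -0.1039  0.2989]
[ 0.6405 -0.099   0.2998]
[ 0.6407 -0.1054  0.3017]
[ 0.6432 -0.102   0.3023]
[ 0.6372 -0.0993  0.3032]
[ 0.6083 -0.1053  0.3051]
[ 0.6124 -0.1034  0.3058]
[ 0.6388 -0.1033  0.3071]
[ 0.6146 -0.1034  0.3096]
```

```bash
cat > geo.py <<'E'
import numpy as np
# hook centreline in x-z from tip inward (mm)
def centre():
    P=[]
    tip=np.array([16.4,-54.7]); e=np.array([10.6,-62.9])
    for t in np.linspace(0,1,11): P.append(tip+(e-tip)*t)
    a0=np.arctan2(-62.9+55.4,10.6); a1=-np.pi-0.0
    a1=-np.pi+np.radians(13.6)*1.0
    a1=-np.pi
    for a in np.linspace(a0,a1,30)[1:]: P.append([13*np.cos(a),-55.4+13*np.sin(a)])
    P.append([-8,-33]);
    for z in np.linspace(-31,31,20): P.append([z*np.tan(np.radians(13.6)),z])
    for a in np.linspace(0,np.pi,30): P.append([18*np.cos(a),76.6+18*np.sin(a)])
    return np.array(P)
C=centre()
# densify
D=[]
for a,b in zip(C[:-1],C[1:]):
    n=max(1,int(np.linalg.norm(b-a)/1)); D+= [a+(b-a)*k/n for k in range(n)]
D=np.array(D+[C[-1]])
def rot(p): # pitch p about +y: x->-z
    c,s=np.cos(p),np.sin(p); return np.array([[c,s],[-s,c]])  # on (x,z)
def boxdist(P,c,h):
    q=np.abs(P-c)-h; return np.linalg.norm(np.maximum(q,0),axis=1)+np.minimum(q.max(1),0)
def plate(P): # hole centre at 0
    return np.minimum(boxdist(P,np.array([0,11.]),np.array([2.5,3.])),boxdist(P,np.array([0,-52.]),np.array([2.5,44.])))
def hookclear(p,t): # t = hook origin pos rel hole
    return (plate(D@rot(p).T+t)-3).min()
def finger(p,t,th,gs,fwd=6): # gs: grip along shank mm
    g=gs*np.array([np.sin(np.radians(13.6)),np.cos(np.radians(13.6))])
    R=rot(p); R2=rot(p+th)
    o=R@g+t
    xs,zs=np.meshgrid(np.linspace(-80,19-fwd,60),np.linspace(-13,13,14)); F=np.c_[xs.ravel(),zs.ravel()]
    return plate(F@R2.T+o).min()
E
python3 - <<'E'
from geo import *
# for each s on centreline place near hole; optimise
from scipy.optimize import minimize
def best(p,s):
    # centreline pt index: param arc to x=0 plane; optimise t freely with constraint D[s] at origin x
    R=rot(p); t0=-(R@D[s]); bz=max(((hookclear(p,t0+np.array([0,dz])),dz) for dz in np.linspace(-5,5,21))); return bz[0],t0+np.array([0,bz[1]])
L=np.r_[0,np.cumsum(np.linalg.norm(np.diff(D,axis=0),axis=1))]
for s in range(0,34,3):
    print('s=%.1f'%L[s],[ '%.1f'%best(np.radians(p),s)[0] for p in range(0,70,5)])
for p in (20,30,40):
    for s in (0,6,12):
        c,t=best(np.radians(p),s); print(p,s,t.round(1),[['%.0f'%finger(np.radians(p),t,np.radians(th),gs) for th in (-30,-20,-10,0,20)] for gs in (0,10,20)])
E
```

```text
s=0.0 ['1.5', '2.0', '2.5', '3.0', '3.4', '3.6', '4.0', '4.2', '4.5', '4.5', '4.8', '5.0', '4.7', '4.5']
s=3.0 ['0.6', '1.2', '1.7', '2.1', '2.6', '3.0', '3.2', '3.7', '4.1', '4.5', '4.8', '5.0', '4.7', '4.4']
s=6.0 ['0.1', '0.7', '1.2', '1.7', '2.2', '2.7', '3.2', '3.7', '4.1', '4.5', '4.8', '5.0', '4.7', '4.4']
s=9.0 ['0.2', '0.7', '1.3', '2.0', '2.5', '2.9', '3.3', '3.7', '4.1', '4.5', '4.8', '4.8', '4.3', '3.9']
s=12.3 ['0.6', '1.4', '1.9', '2.5', '3.0', '3.3', '3.9', '4.3', '4.5', '4.5', '4.2', '3.8', '3.1', '2.3']
s=15.7 ['1.8', '2.4', '2.8', '3.5', '3.8', '4.3', '4.5', '4.2', '3.8', '3.1', '2.3', '1.3', '0.4', '-0.4']
s=19.1 ['3.2', '3.8', '4.3', '4.5', '4.2', '3.8', '3.1', '2.3', '1.4', '0.4', '-0.4', '-1.3', '-2.1', '-2.8']
s=22.5 ['4.5', '4.2', '3.8', '3.1', '2.3', '1.4', '0.4', '-0.4', '-1.3', '-2.1', '-2.8', '-3.4', '-3.8', '-3.7']
s=25.9 ['3.1', '2.2', '1.2', '0.4', '-0.4', '-1.3', '-2.1', '-2.8', '-3.4', '-3.8', '-3.7', '-3.2', '-2.9', '-2.7']
s=29.3 ['0.3', '-0.6', '-1.3', '-2.1', '-2.8', '-3.4', '-3.8', '-3.6', '-3.2', '-2.9', '-2.7', '-2.6', '-2.5', '-2.6']
s=32.7 ['
[... 559 characters left out ...]
, '56', '53']]
30 0 [13.1 56.6] [['30', '31', '31', '29', '26'], ['37', '39', '40', '39', '35'], ['44', '47', '49', '49', '45']]
30 6 [18.6 58.1] [['31', '33', '34', '33', '30'], ['38', '42', '43', '43', '39'], ['46', '50', '52', '53', '49']]
30 12 [24.4 60.1] [['33', '36', '38', '38', '34'], ['40', '44', '47', '48', '44'], ['48', '53', '56', '57', '54']]
40 0 [22.6 52.9] [['29', '30', '31', '30', '26'], ['36', '39', '40', '39', '36'], ['43', '47', '49', '49', '46']]
40 6 [28.4 54. ] [['31', '33', '35', '34', '31'], ['38', '42', '44', '44', '41'], ['45', '50', '53', '54', '51']]
40 12 [34.5 54.9] [['33', '36', '38', '39', '36'], ['40', '45', '48', '49', '46'], ['47', '53', '57', '58', '56']]
```

```bash
python3 - <<'E'
from h import *
from scipy.spatial.transform import Rotation as Ro
s=observe(); R=Ro.from_euler('xyz',s['tcp_rot']).as_matrix(); print(R.round(2))
T=get_calibration('wrist')['world_from_camera']; print('cam in tool',(R.T@(T[:3,3]-s['eef_pos'])).round(3), (R.T@T[:3,:3]).round(2))
d=np.radians
for roll in (0,180):
  for nm,pos,yaw in (('grasp',[0.64,-0.1025,0.225],3),('off',[0.64,0.05,0.235],3),('off2',[0.6,0.05,0.235],3),('tag',[0.5,0.015,0.18],14.7),('tagup',[0.5,0.015,0.3],14.7),('tagback',[0.45,0.0,0.2],14.7)):
    for dy in (-20,0,20):
     row=[]
     for th in range(-40,70,10):
      q=inverse_kinematics(pos,[d(roll),d(th),d(yaw+dy)]); row.append('Y' if q is not None else '.')
     print(roll,nm,dy,''.join(row), end=' | ')
    print()
E
```

```text
[[-0.    0.45  0.89]
 [-0.    0.89 -0.45]
 [-1.   -0.   -0.  ]]
cam in tool [-0.143 -0.001 -0.081] [[ 0.   -0.32  0.95]
 [ 1.    0.   -0.  ]
 [-0.    0.95  0.32]]
0 grasp -20 YYYYYYY.YYY | 0 grasp 0 YYYYYYY..YY | 0 grasp 20 YYYYYYY...Y | 
0 off -20 YYYYYYY.YYY | 0 off 0 YYYYYYY.YYY | 0 off 20 YYYYYYY..YY | 
0 off2 -20 YYYYYYY.YYY | 0 off2 0 YYYYYYY.YYY | 0 off2 20 YYYYYYY..YY | 
0 tag -20 YYY......YY | 0 tag 0 YYY......YY | 0 tag 20 YYYYYYYY... | 
0 tagup -20 YY......YYY | 0 tagup 0 YY......YYY | 0 tagup 20 YYYYYY..... | 
0 tagback -20 YY.......YY | 0 tagback 0 YYY......YY | 0 tagback 20 YYYYY...... | 
180 grasp -20 YYYYYYY.YYY | 180 grasp 0 YYYYYYYYYYY | 180 grasp 20 YYYYYYYYYYY | 
180 off -20 YYYYYYY.YYY | 180 off 0 YYYYYYY.YYY | 180 off 20 YYYYYYYYYYY | 
180 off2 -20 YYYYYYY.YYY | 180 off2 0 YYYYYYY.YYY | 180 off2 20 YYYYYYYYYYY | 
180 tag -20 YYY......YY | 180 tag 0 YYY......YY | 180 tag 20 YYYYYYYYYYY | 
180 tagup -20 YY......YYY | 180 tagup 0 YY......YYY | 180 tagup 20 YYYYYYYYYYY | 
180 tagback -20 YY.......YY | 180 tagback 0 YYY......YY | 180 tagback 20 YYYYY..YYYY |
```

```bash
python3 - <<'E'
from h import *
d=np.radians
for nm,pos,yaw in (('grasp',[0.64,-0.1025,0.225],0),('tag',[0.5,0.015,0.18],0),('tagx',[0.52,0.015,0.2],0),('tagback',[0.45,0.0,0.2],0)):
   for dy in range(-40,61,10):
     row=[];qq={}
     for th in range(-40,61,10):
      q=inverse_kinematics(pos,[d(180),d(th),d(yaw+dy)]); row.append('Y' if q is not None else '.'); qq[th]=q
     print(nm,dy,''.join(row),[None if qq[t] is None else np.round(qq[t],2).tolist() for t in (0,30)])
E
```

```text
grasp -40 YYYYYY...YY [[0.09, 0.3, 2.23, 4.02, 1.15, -2.03], None]
grasp -30 YYYYYYY.YYY [[-0.04, 0.23, 2.34, 3.7, 1.07, -1.87], None]
grasp -20 YYYYYYY.YYY [[-0.21, 0.17, 2.41, 3.31, 1.02, -1.66], None]
grasp -10 YYYYYYY.YYY [[-0.39, 0.15, 2.44, 2.88, 1.03, -1.44], None]
grasp 0 YYYYYYYYYYY [[-0.57, 0.16, 2.42, 2.5, 1.11, -1.25], [-0.5, -0.22, 2.32, 1.45, 0.43, -0.14]]
grasp 10 YYYYYYYYYYY [[-0.7, 0.21, 2.35, 2.18, 1.22, -1.11], [-0.61, -0.16, 2.27, 1.38, 0.67, -0.23]]
grasp 20 YYYYYYYYYYY [[-0.79, 0.29, 2.25, 1.93, 1.33, -1.01], [-0.69, -0.07, 2.19, 1.31, 0.88, -0.31]]
grasp 30 YYYYYYYYYYY [[-0.83, 0.37, 2.13, 1.74, 1.44, -0.94], [-0.74, 0.04, 2.08, 1.23, 1.06, -0.38]]
grasp 40 YYYYYYYYYYY [[-0.85, 0.46, 1.99, 1.59, 1.56, -0.88], [-0.76, 0.14, 1.97, 1.16, 1.22, -0.44]]
grasp 50 YYYYYYYYYYY [[-0.84, 0.55, 1.84, 1.47, 1.67, -0.83], [-0.76, 0.25, 1.84, 1.08, 1.37, -0.49]]
grasp 60 YYYYYYYYYYY [[-0.82, 0.65, 1.68, 1.36, 1.78, -0.78], [-0.75, 0.36, 1.7, 1.01, 1.51, -0.53]]
tag -40 YYYY......Y [None, None]
tag -30 YYYYYY...YY [[0.43, 0.27, 2.49, 4.13, 1.35, -1.89], None]
tag -20 YYYY....
[... 1144 characters left out ...]
tagx 60 YYYYYYYYYYY [[-0.84, 0.44, 2.1, 1.31, 1.74, -1.0], [-0.74, 0.04, 2.14, 1.02, 1.44, -0.63]]
tagback -40 YYYY......Y [None, None]
tagback -30 YYYY.....YY [None, None]
tagback -20 YYY......YY [None, None]
tagback -10 YY.......YY [None, None]
tagback 0 YY.......YY [None, None]
tagback 10 YY.......YY [None, None]
tagback 20 YYY......YY [None, None]
tagback 30 YYYY....YYY [None, None]
tagback 40 YYYYYYYYYYY [[-1.11, 0.2, 2.48, 1.36, 1.68, -1.12], [-0.95, -0.4, 2.51, 1.08, 1.38, -0.5]]
tagback 50 YYYYYYYYYYY [[-1.06, 0.3, 2.34, 1.26, 1.74, -1.09], [-0.93, -0.23, 2.38, 1.01, 1.46, -0.61]]
tagback 60 YYYYYYYYYYY [[-0.99, 0.38, 2.21, 1.16, 1.81, -1.07], [-0.89, -0.08, 2.26, 0.94, 1.54, -0.69]]
```

```bash
cat >> h.py <<'E'
from scipy.spatial.transform import Rotation as Ro
LEAN=np.radians(13.6)
U=np.array([np.sin(LEAN),0,np.cos(LEAN)])
def HT(sgn=-1,tilt=0.0):
    x=np.array([0,-1.,0]); z=sgn*U; y=np.cross(z,x)
    R=np.c_[x,y,z]
    return R@Ro.from_euler('y',tilt).as_matrix() if tilt else R
GS=0.006; FWD=0.006  # grip along shank above hook origin; shank centre ahead of grasp point
def tool(hpos,psi,p,sgn=-1,gs=None,yo=0.0):
    """tool pose for hook origin hpos, yaw psi, pitch p"""
    gs=GS if gs is None else gs
    H=Ro.from_euler('z',psi).as_matrix()@Ro.from_euler('y',p).as_matrix()
    R=H@HT(sgn)
    pos=np.array(hpos)+H@(gs*U)+R@np.array([0.019-FWD,0,0])
    return pos, Ro.from_matrix(R).as_euler('xyz')
E
python3 - <<'E'
from h import *
d=np.radians
hole=np.array([0.4943,0.0149,0.110]); n=np.array([np.cos(d(14.7)),np.sin(d(14.7)),0])
def T(dx,dz): return hole+n*dx/1000+np.array([0,0,dz/1000])
cs=[('pre',[0.625,-0.03,0.2134],3,0),('grasp',[0.625,-0.1025,0.2134],3,0),('off',[0.618,0.03,0.222],3,0),('offup',[0.55,0.05,0.25],3,0),
('ins0',T(-30,57),14.7,30),('ins1',T(13,57),14.7,30),('ins2',T(24,60),14.7,30),('ins3',T(0,60),14.7,0),('up',T(0,160),14.7,0),('placed',[0.625,-0.1025,0.22],3,0)]
for sgn in (-1,1):
  for nm,h,psi,p in cs:
    row=[]
    for dy in (-30,-15,0,15,30):
        pos,o=tool(h,d(psi+dy),d(p),sgn); q=inverse_kinematics(pos,o); row.append(None if q is None else np.round(q,2).tolist())
    print(sgn,nm,row)
E
```

```text
-1 pre [None, None, None, None, None]
-1 grasp [None, None, None, None, None]
-1 off [None, None, None, None, None]
-1 offup [None, None, None, None, None]
-1 ins0 [None, None, None, None, None]
-1 ins1 [None, None, None, None, None]
-1 ins2 [None, None, None, None, None]
-1 ins3 [[0.39, 0.82, 1.52, -1.08, 2.03, -2.5], [0.46, 0.72, 1.7, -1.21, 1.87, -2.48], None, None, None]
-1 up [[0.39, 0.65, 1.55, -1.14, 2.09, -2.64], None, None, None, None]
-1 placed [None, None, None, None, None]
1 pre [[0.22, 1.02, 1.04, -1.2, 2.17, 0.37], None, None, None, None]
1 grasp [[0.13, 0.98, 1.12, -1.24, 2.08, 0.38], None, None, None, None]
1 off [[0.3, 1.04, 0.99, -1.17, 2.24, 0.36], [0.36, 0.92, 1.21, -1.24, 2.05, 0.4], None, None, None]
1 offup [[0.35, 0.89, 1.2, -1.09, 2.26, 0.45], [0.42, 0.77, 1.39, -1.18, 2.08, 0.46], None, None, None]
1 ins0 [[0.39, 0.78, 1.59, -1.06, 2.01, 0.16], [0.47, 0.69, 1.76, -1.19, 1.87, 0.18], None, None, None]
1 ins1 [[0.39, 0.85, 1.47, -1.09, 2.03, 0.1], [0.46, 0.75, 1.66, -1.22, 1.87, 0.13], None, None, None]
1 ins2 [[0.38, 0.86, 1.44, -1.1, 2.04, 0.08], [0.45, 0.76, 1.63, -1.23, 1.88, 0.11], None, None, None]
1 ins3 [[0.39, 0.82, 1.52, -1.08, 2.03, 0.64], [0.46, 0.72, 1.7, -1.21, 1.87, 0.66], None, None, None]
1 up [[0.39, 0.65, 1.55, -1.14, 2.09, 0.5], None, None, None, None]
1 placed [[0.13, 0.97, 1.12, -1.24, 2.09, 0.37], None, None, None, None]
```

```bash
cat >> h.py <<'E'
TILT=0.0
def tool(hpos,psi,p,sgn=1,gs=None,tilt=None):
    gs=GS if gs is None else gs; tilt=TILT if tilt is None else tilt
    H=Ro.from_euler('z',psi).as_matrix()@Ro.from_euler('y',p).as_matrix()
    # tilt: rotate tool about jaw axis so that tool x points down by tilt
    R0=HT(sgn); R0=Ro.from_rotvec(R0[:,1]*tilt*sgn).as_matrix()@R0
    R=H@R0
    pos=np.array(hpos)+H@(gs*U)+R@np.array([0.019-FWD,0,0])
    return pos, Ro.from_matrix(R).as_euler('xyz')
E
python3 - <<'E'
from h import *
d=np.radians
print(Ro.from_euler('xyz',tool([0,0,0],0,0,1,0,d(20))[1]).as_matrix().round(2))
hole=np.array([0.4943,0.0149,0.110]); n=np.array([np.cos(d(14.7)),np.sin(d(14.7)),0])
def T(dx,dz): return hole+n*dx/1000+np.array([0,0,dz/1000])
cs=[('pre',[0.625,-0.03,0.2134],3,0),('grasp',[0.625,-0.1025,0.2134],3,0),('off',[0.618,0.03,0.222],3,0),('offup',[0.55,0.05,0.25],3,0),
('ins0',T(-30,57),14.7,30),('ins1',T(13,57),14.7,30),('ins2',T(24,60),14.7,30),('ins3',T(0,60),14.7,0),('up',T(0,160),14.7,0),('placed',[0.625,-0.1025,0.22],3,0)]
for sgn in (1,-1):
  for tl in (10,15,20,25,30,40):
   for nm,h,psi,p in cs:
    row=''
    for dy in (-30,-25,-20,-15,-10,-5,0,5,10):
        pos,o=tool(h,d(psi+dy),d(p),sgn,0,d(tl)); q=inverse_kinematics(pos,o); row+='.' if q is None else 'Y'
    print(sgn,tl,nm,row,end=' ')
   print()
E
```

```text
[[-0.08  0.97  0.22]
 [-0.94  0.   -0.34]
 [-0.33 -0.24  0.91]]
1 10 pre YYYYYY... 1 10 grasp YYYYY.... 1 10 off YYYYYYY.. 1 10 offup YYYYYYYYY 1 10 ins0 YYYYYYY.. 1 10 ins1 YYYYYYY.. 1 10 ins2 YYYYYYY.. 1 10 ins3 YYYYYY... 1 10 up YYYYYY... 1 10 placed YYYYY.... 
1 15 pre YYYYYYYY. 1 15 grasp YYYYYYY.. 1 15 off YYYYYYYYY 1 15 offup YYYYYYYYY 1 15 ins0 YYYYYYYYY 1 15 ins1 YYYYYYYY. 1 15 ins2 YYYYYYYY. 1 15 ins3 YYYYYYYY. 1 15 up YYYYYYYY. 1 15 placed YYYYYYY.. 
1 20 pre YYYYYYYYY 1 20 grasp YYYYYYYY. 1 20 off YYYYYYYYY 1 20 offup YYYYYYYYY 1 20 ins0 YYYYYYYYY 1 20 ins1 YYYYYYYYY 1 20 ins2 YYYYYYYYY 1 20 ins3 YYYYYYYYY 1 20 up YYYYYYYYY 1 20 placed YYYYYYYY. 
1 25 pre YYYYYYYYY 1 25 grasp YYYYYYYYY 1 25 off YYYYYYYYY 1 25 offup YYYYYYYYY 1 25 ins0 YYYYYYYYY 1 25 ins1 YYYYYYYYY 1 25 ins2 YYYYYYYYY 1 25 ins3 YYYYYYYYY 1 25 up YYYYYYYYY 1 25 placed YYYYYYYYY 
1 30 pre YYYYYYYYY 1 30 grasp YYYYYYYYY 1 30 off YYYYYYYYY 1 30 offup YYYYYYYYY 1 30 ins0 YYYYYYYYY 1 30 ins1 YYYYYYYYY 1 30 ins2 YYYYYYYYY 1 30 ins3 YYYYYYYYY 1 30 up YYYYYYYYY 1 30 placed YYYYYYYYY 
1 40 pre YYYYYYYYY 1 40 grasp Y
[... 734 characters left out ...]
.... -1 20 ins3 YYYYYYYYY -1 20 up Y........ -1 20 placed ......... 
-1 25 pre ......... -1 25 grasp ......... -1 25 off Y........ -1 25 offup YYY...... -1 25 ins0 ......... -1 25 ins1 ......... -1 25 ins2 ......... -1 25 ins3 YYYYYYYYY -1 25 up Y........ -1 25 placed ......... 
-1 30 pre ......... -1 30 grasp ......... -1 30 off Y........ -1 30 offup YYY...... -1 30 ins0 ......... -1 30 ins1 ......... -1 30 ins2 ......... -1 30 ins3 YYYYY.... -1 30 up ......... -1 30 placed ......... 
-1 40 pre ......... -1 40 grasp ......... -1 40 off Y........ -1 40 offup YY....... -1 40 ins0 ......... -1 40 ins1 ......... -1 40 ins2 ......... -1 40 ins3 YY....... -1 40 up ......... -1 40 placed .........
```

```bash
cat >> h.py <<'E'
import geo
def hookpts(hpos,psi,p=0):
    H=Ro.from_euler('z',psi).as_matrix()@Ro.from_euler('y',p).as_matrix()
    return np.c_[geo.D[:,0],0*geo.D[:,0],geo.D[:,1]]/1000@H.T+hpos
def platepts(o,psi):
    P=[[-32,0],[32,0],[32,92],[14,110],[-14,110],[-32,92],[-32,0]]
    D=[]
    for a,b in zip(P[:-1],P[1:]): D+=[np.array(a)+(np.array(b)-a)*k/30 for k in range(30)]
    D+=[[8*np.cos(t),96+8*np.sin(t)] for t in np.linspace(0,6.28,40)]
    D=np.array(D)/1000
    return np.c_[0*D[:,0],D]@Ro.from_euler('z',psi).as_matrix().T+o
def overlay(n,out,sets,roi,f):
    im=load(n)[0].copy(); u0,v0,u1,v1=roi
    a=cv2.resize(im[v0:v1,u0:u1],None,fx=f,fy=f,interpolation=cv2.INTER_CUBIC)
    for P,c in sets:
        for u,v in proj(n,P):
            x,y=int((u-u0+.5)*f),int((v-v0+.5)*f)
            cv2.circle(a,(x,y),1,c,-1)
    save(out,a)
E
python3 - <<'E'
from h import *
d=np.radians
hk=hookpts(np.array([.6248,-.1035,.2134]),d(8)); pl=platepts(np.array([.4943,.0149,.014]),d(14.7))
t=np.linspace(0,1,60)[:,None]; fe=np.array([.6215,-.0525,.3]); ad=np.array([np.sin(d(3.2)),-np.cos(d(3.2)),0]); arm=fe+t*ad*.26
S=[(hk,(255,0,0)),(pl,(0,0,255)),(arm,(0,255,0))]
overlay('top0','ov_t',S,(240,140,420,260),4.4)
overlay('scene0','ov_s',S,(170,135,340,285),3.9)
E
```

```text
(no output)
```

View pics/ov_t.png

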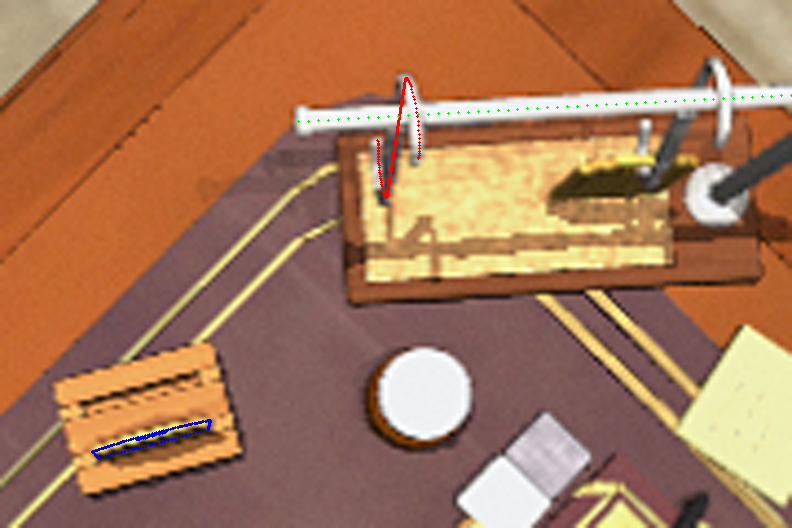

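View pics/ov_s.png

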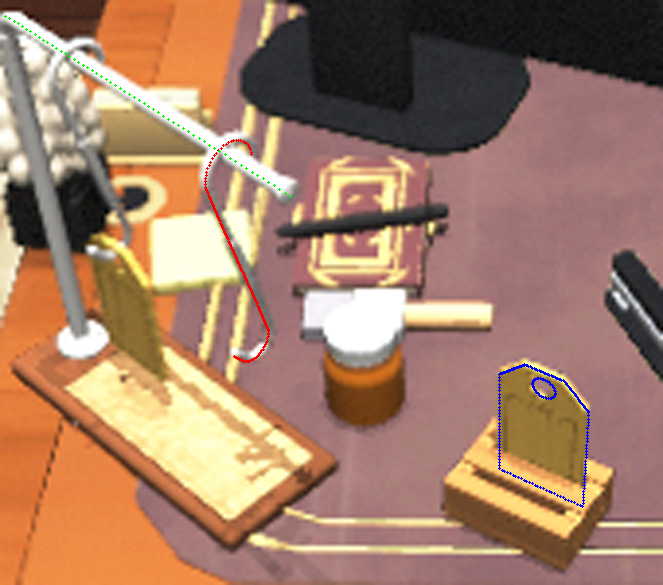

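The overlays agree to 1–2 mm. I mean the empty hook at top (333,170) / scene (232,195), near the free end. The alternative is the other hook, at top (404,165) / scene (190,165).

I mean the gold plate in the block at top (273,238) / scene (309,243). Others it could be taken for are the hanging gold plate at scene (203,212), the red one at (358,265) and the purple one at (400,281).

Next I approach the hook from beyond the free end.

```bash
cat >> h.py <<'E'
d=np.radians
GS=0.005; TILT=d(20)
E
python3 - <<'E'
from h import *
gripper_to(0.045,60)
p,o=tool([.6235,0.04,.2134],d(6),0)
print(p,o)
movep(p,o); print(observe()['time_s'],observe()['eef_pos'],observe()['q'].round(2))
snap('wrist','w1')
E
```

```text
[0.62490641 0.02786453 0.21393821] [-0.25197964  0.3388792  -1.55145325]
2.8333 [0.62494744 0.02864146 0.21429875] [ 0.4   0.65  1.43 -1.09  1.71  0.36]
```

View pics/w1.png

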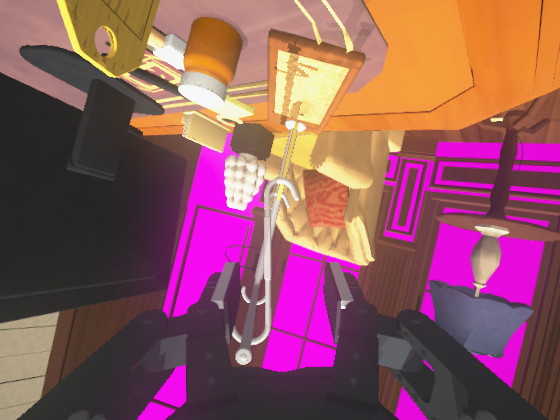

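```bash
python3 - <<'E'
from h import *
hk=hookpts(np.array([.6248,-.1035,.2134]),d(8)); pl=platepts(np.array([.4943,.0149,.014]),d(14.7))
t=np.linspace(0,1,60)[:,None]; fe=np.array([.6215,-.0525,.3]); ad=np.array([np.sin(d(3.2)),-np.cos(d(3.2)),0]); arm=fe+t*ad*.26
S=[(hk,(255,0,0)),(pl,(0,0,255)),(arm,(0,255,0))]
overlay('w1','ov_w1',S,(50,0,350,390),2)
im,dd=load('w1')[:2]; W=cloud('w1'); 
for v in range(200,360,10):
    m=[(u,W[v,u].round(4).tolist()) for u in range(225,300) if dd[v,u]>0 and W[v,u,1]>-.12 and W[v,u,1]<-0.03]
    print(v,m[:1],m[-1:])
E
```

```text
200 [(264, [0.6099, -0.1056, 0.169])] [(269, [0.6146, -0.1035, 0.168])]
210 [(264, [0.6122, -0.1048, 0.1787])] [(269, [0.617, -0.104, 0.1775])]
220 [(263, [0.6135, -0.1034, 0.1885])] [(270, [0.6202, -0.1031, 0.1869])]
230 [(264, [0.6167, -0.1011, 0.1978])] [(270, [0.6224, -0.1015, 0.1964])]
240 [(264, [0.619, -0.1009, 0.2072])] [(270, [0.6246, -0.1006, 0.2059])]
250 [(264, [0.6213, -0.1016, 0.2168])] [(270, [0.627, -0.101, 0.2154])]
260 [(264, [0.6235, -0.1004, 0.2261])] [(270, [0.6292, -0.0997, 0.2248])]
270 [(264, [0.6258, -0.1005, 0.2356])] [(270, [0.6315, -0.1002, 0.2343])]
280 [(265, [0.629, -0.1003, 0.2449])] [(270, [0.634, -0.1019, 0.2442])]
290 [(265, [0.6316, -0.1026, 0.2549])] [(270, [0.6362, -0.1014, 0.2536])]
300 [(265, [0.6336, -0.0997, 0.2638])] [(270, [0.6386, -0.102, 0.2634])]
310 [(265, [0.6359, -0.0996, 0.2733])] [(270, [0.6409, -0.1014, 0.2728])]
320 [(265, [0.6382, -0.1001, 0.283])] [(270, [0.6431, -0.1008, 0.2823])]
330 [(234, [0.6112, -0.1037, 0.3])] [(269, [0.6445, -0.101, 0.2922])]
340 [(238, [0.6172, -0.1007, 0.3077])] [(261, [0.6391, -0.1007, 0.3032])]
350 [(237, [0.6158, -0.0558, 0.2973])] [(251, [0.6272, -0.0571, 0.2956])]
```

View pics/ov_w1.png

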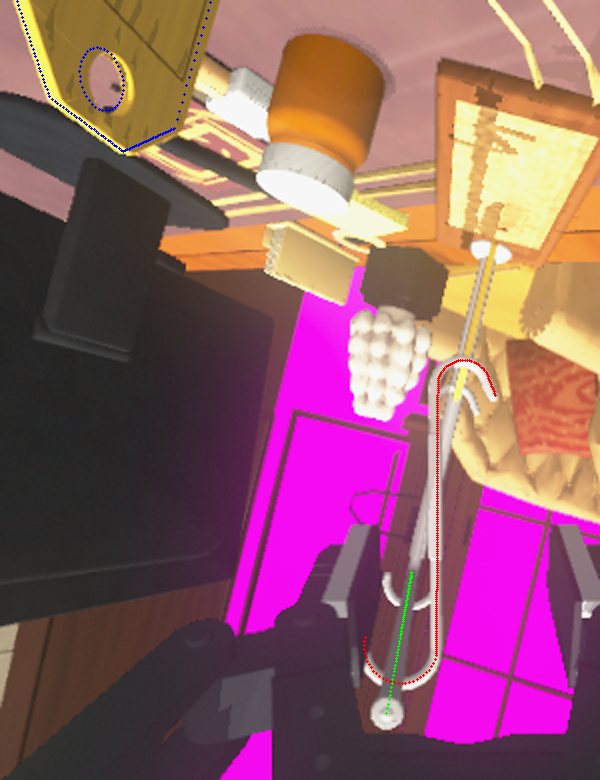

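```bash
python3 - <<'E'
from h import *
p,o=tool([.6242,-.1035,.2134],d(7),0)
r=move_l(p,0.12,o,max_force=8); s=observe(); print(r,s['time_s'],s['eef_pos'],p)
snap('wrist','w2')
E
```

```text
False 4.225 [ 0.62604742 -0.11495213  0.21390393] [ 0.62581799 -0.11560908  0.21393821]
```

View pics/w2.png

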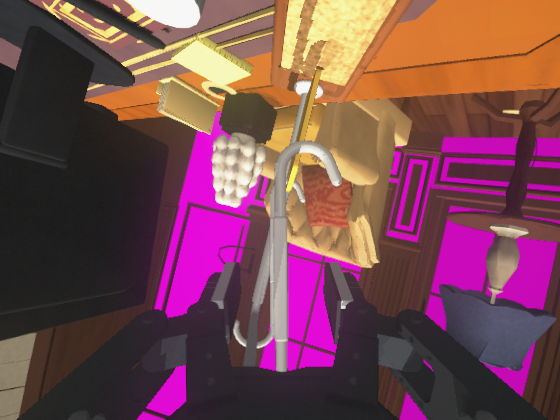

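The shank sits at u≈281, centred between the pads (233 and 330). I'm closing the gripper, lifting 7 mm, and checking.

```bash
python3 - <<'E'
from h import *
gripper_to(0.0,60); s=observe(); print(s['time_s'],s['opening'],s['ft_force'].round(2))
p0=s['eef_pos'].copy()
r=move_l(p0+[0,0,.007],0.05,max_force=15); s=observe(); print(r,s['time_s'],s['eef_pos']-p0,s['opening'],s['ft_force'].round(2))
snap('wrist','w3');snap('scene','s3')
R=Ro.from_euler('xyz',s['tcp_rot'])
# hook pose from tool
pp,o=tool([0,0,0],0,0); 
Rh=R*Ro.from_euler('xyz',o).inv(); e=Rh.as_euler('ZYX'); hp=s['eef_pos']-Rh.apply(pp); print('hook',hp,np.degrees(e))
np.save('hk3.npy',np.r_[hp,e[0],e[1]])
hk=hookpts(hp,e[0],e[1])
overlay('w3','ov_w3',[(hk,(255,0,0))],(150,120,400,400),2.1)
overlay('s3','ov_s3',[(hk,(255,0,0))],(150,120,320,270),3.9)
E
```

```text
4.7083 0.005346987168559259 [0.3  0.   0.19]
False 5.0 [2.34567553e-04 2.13579275e-05 7.60053661e-03] 0.005381376709825662 [ 0.25 -0.56 -1.1 ]
hook [ 0.62453502 -0.10333071  0.22102985] [ 6.99706688 -0.06520833  0.0074186 ]
```

View pics/ov_w3.png

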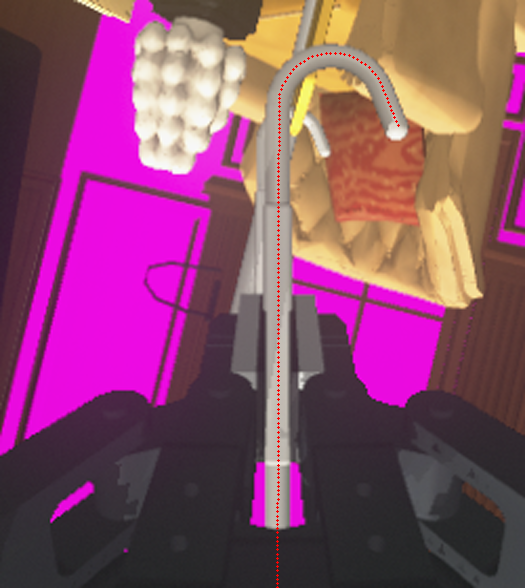

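View pics/ov_s3.png

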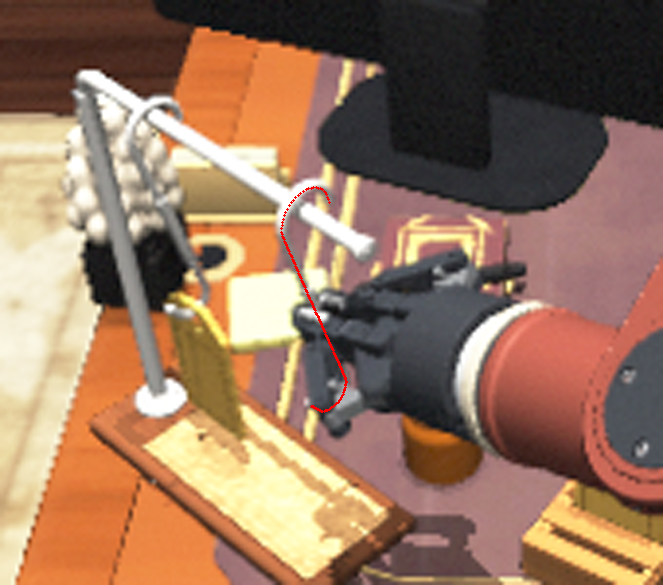

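```bash
python3 - <<'E'
from h import *
for n in ('scene0','top0'):
    W=cloud(n); X,Y,Z=W[...,0],W[...,1],W[...,2]
    H=np.zeros((8,8))
    for i,x in enumerate(np.arange(.3,.7,.05)):
        for j,y in enumerate(np.arange(.05,.45,.05)):
            m=(X>x)&(X<x+.05)&(Y>y)&(Y<y+.05)&(Z<.6)
            H[i,j]=np.percentile(Z[m],98) if m.sum()>3 else -1
    print(n,'\n',H.round(3))
# path check
hole=np.array([0.4943,0.0149,0.110]); n=np.array([np.cos(d(14.7)),np.sin(d(14.7)),0])
T=lambda dx,dz: hole+n*dx/1000+np.array([0,0,dz/1000])
for h,psi,p in (([.6195,-.01,.221],7,0),([.6,.0,.27],10,0),(T(-45,150),14.7,20),(T(-30,75),14.7,30),(T(-12,57),14.7,30)):
    a,o=tool(h,d(psi),d(p)); q=inverse_kinematics(a,o); print(np.round(a,3),None if q is None else q.round(2))
E
```

```text
scene0 
 [[ 0.018  0.018  0.006  0.006  0.006  0.004  0.005  0.005]
 [ 0.006  0.006  0.006  0.105  0.075  0.005  0.005  0.004]
 [ 0.006  0.111  0.005  0.11   0.005  0.006  0.005 -1.   ]
 [ 0.04   0.109  0.005  0.005  0.005  0.005 -1.    -1.   ]
 [ 0.041  0.004  0.005  0.005  0.005 -0.002 -1.    -1.   ]
 [ 0.004  0.004  0.006  0.006 -1.    -1.    -1.    -1.   ]
 [ 0.004  0.006  0.006 -1.    -1.    -1.    -1.    -1.   ]
 [ 0.006  0.005 -1.    -1.    -1.    -1.    -1.    -1.   ]]
top0 
 [[ 0.018  0.017  0.006  0.006  0.007  0.004  0.005  0.006]
 [ 0.007  0.007  0.007  0.098  0.094  0.005  0.006  0.005]
 [ 0.006  0.11   0.007  0.111  0.006  0.006  0.005 -1.   ]
 [ 0.039  0.108  0.004  0.005  0.007  0.005 -1.    -1.   ]
 [ 0.04   0.004  0.006  0.006  0.005 -1.    -1.    -1.   ]
 [ 0.004  0.005  0.006  0.005 -1.    -1.    -1.    -1.   ]
 [ 0.005  0.006  0.005 -1.    -1.    -1.    -1.    -0.758]
 [ 0.006  0.005 -1.    -1.    -1.    -1.    -0.757 -0.758]]
[ 0.621 -0.022  0.222] [ 0.33  0.58  1.52 -1.13  1.64  0.35]
[ 0.602 -0.012  0.271] [ 0.36  0.46  1.59 -1.14  1.64  0.29]
[ 0.454 -0.008  0.26 ] [ 0.47  0.26  1.91 -1.09  1.73  0.09]
[ 0.469 -0.004  0.185] [ 0.46  0.48  1.83 -1.08  1.72  0.04]
[0.486 0.    0.167] [ 0.45  0.54  1.78 -1.08  1.7   0.05]
```

```bash
cat >> h.py <<'E'
def hookpose():
    s=observe(); R=Ro.from_euler('xyz',s['tcp_rot']); pp,o=tool([0,0,0],0,0)
    Rh=R*Ro.from_euler('xyz',o).inv(); e=Rh.as_euler('ZYX'); return s['eef_pos']-Rh.apply(pp),e[0],e[1]
def hmove(h,psi,p,feed=.15,mf=None):
    a,o=tool(h,d(psi),d(p)); return move_l(a,feed,o,max_force=mf)
E
python3 - <<'E'
from h import *
h,ps,p=hookpose(); 
print(hmove(h+.092*np.array([-np.sin(d(3.2)),np.cos(d(3.2)),0]),7,0,.12,6), observe()['time_s'],hookpose())
snap('scene','s4')
E
```

```text
False 6.0167 (array([ 0.61909089, -0.0118643 ,  0.22040511]), np.float64(0.12189387213516617), np.float64(0.0002676836904071944))
```

View pics/s4.png

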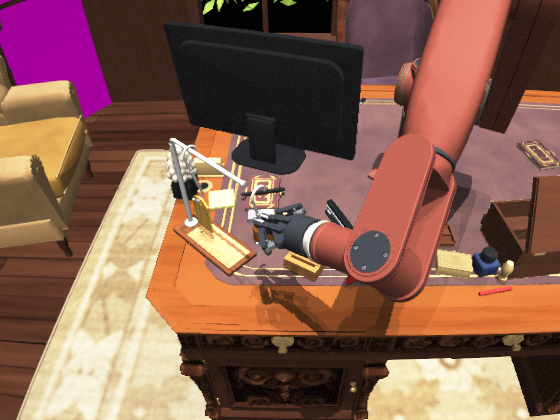

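```bash
python3 - <<'E'
from h import *
hole=np.array([0.4943,0.0149,0.110]); n=np.array([np.cos(d(14.7)),np.sin(d(14.7)),0])
T=lambda dx,dz: hole+n*dx/1000+np.array([0,0,dz/1000])
h,_,_=hookpose()
hmove([.60,0,.272],9,0,.15)
a,o=tool(T(-45,140),d(14.7),d(28)); movep(a,o)
hmove(T(-33,80),14.7,28,.12)
print(observe()['time_s'],hookpose(),observe()['ft_force'].round(2))
for c in ('scene','top','wrist'): snap(c,c[0]+'5')
h,ps,p=hookpose(); hk=hookpts(h,ps,p); pl=platepts(np.array([.4943,.0149,.014]),d(14.7))
S=[(hk,(255,0,0)),(pl,(0,0,255))]
overlay('s5','ov_s5',S,(250,170,400,290),5)
overlay('t5','ov_t5',S,(210,170,340,280),5)
overlay('w5','ov_w5',S,(0,0,560,420),1.4)
E
```

```text
7.9 (array([0.46284388, 0.00647014, 0.19030684]), np.float64(0.2558502324146409), np.float64(0.4882478200628113)) [-0.08  1.41 -0.93]
```

View pics/ov_s5.png

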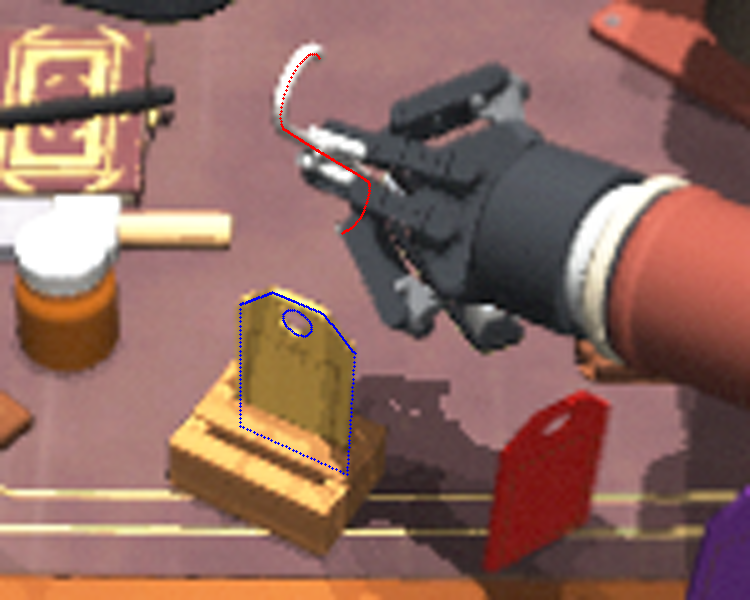

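View pics/ov_w5.png

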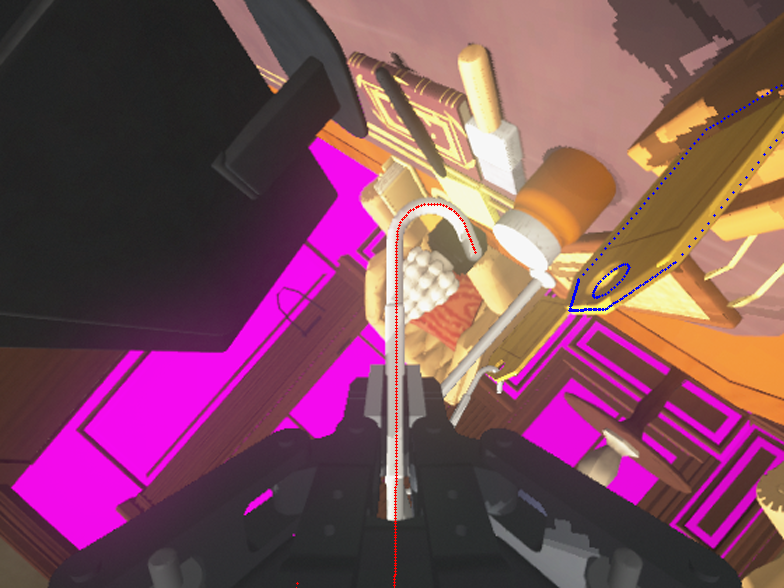

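View pics/ov_t5.png

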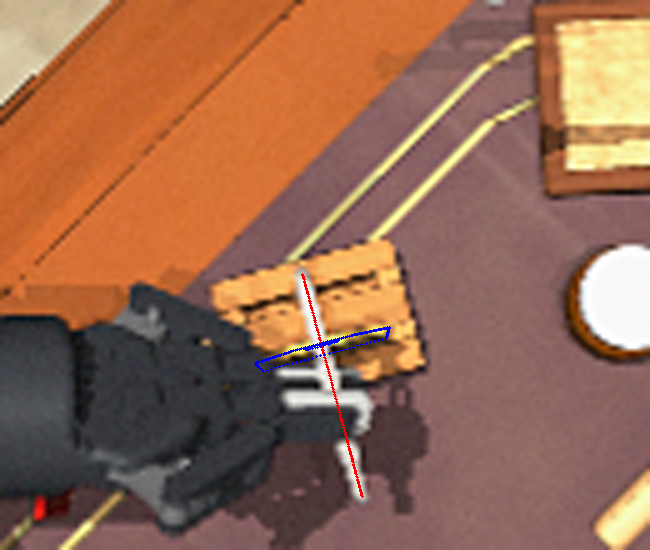

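```bash
python3 - <<'E'
from h import *
pl=platepts(np.array([.4943,.0149,.014]),d(14.7))
overlay('w5','ov_w5b',[(pl,(0,0,255))],(395,150,495,230),7)
overlay('w1','ov_w1b',[(pl,(0,0,255))],(60,0,165,85),7)
overlay('w5','w5b',[],(395,150,495,230),7)
for n,uv in (('w5',None),):
    W=cloud(n); im,dd=load(n)[:2]
    X,Y,Z=W[...,0],W[...,1],W[...,2]
    m=(dd>0)&(Z>.05)&(Z<.13)&(X>.46)&(X<.53)&(Y>-.03)&(Y<.06)
    P=W[m]; print(m.sum(),P.min(0),P.max(0)); rc=cv2.minAreaRect((P[:,:2]*1000).astype(np.float32)); print(rc)
    c=np.polyfit(P[:,1],P[:,0],1); print(c,np.degrees(np.arctan(-c[0])),np.polyval(c,.0149))
E
```

```text
7516 [ 0.48280647 -0.01811066  0.05002235] [0.50051626 0.04599677 0.12477092]
((493.7777404785156, 14.226119995117188), (6.48867130279541, 66.00425720214844), 13.877796173095703)
[-0.23275782  0.49557077] 13.102746256075497 0.4921026784612077
```

View pics/ov_w5b.png

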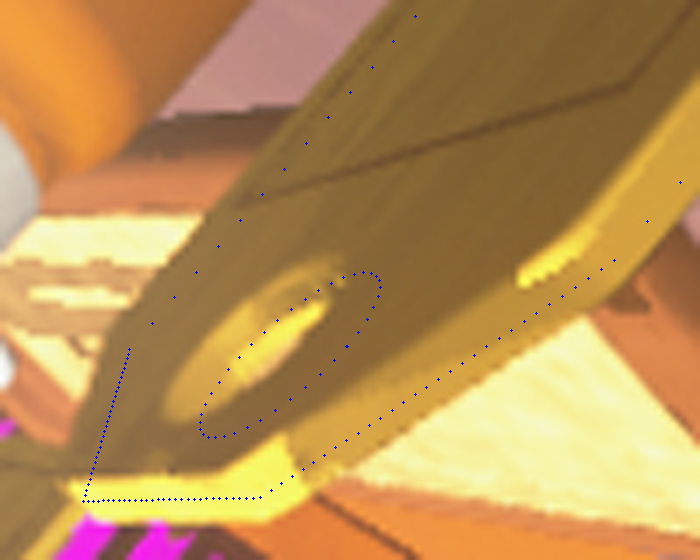

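View pics/ov_w1b.png

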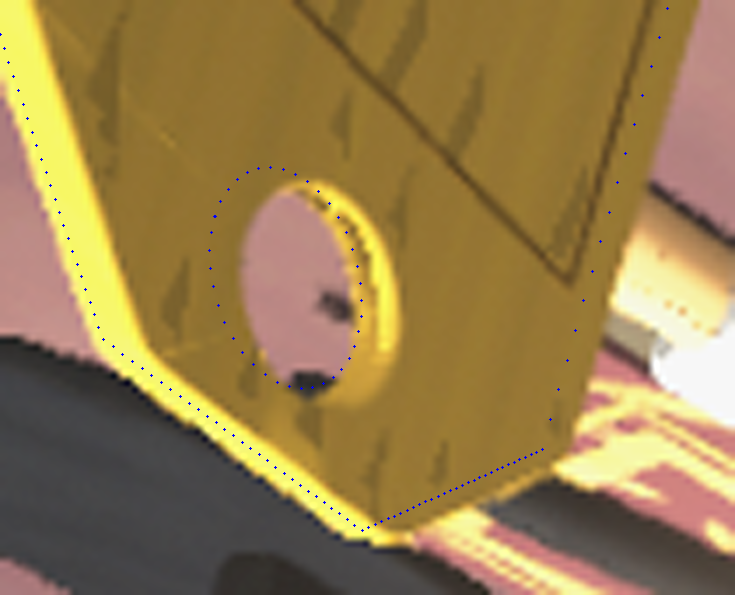

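```bash
cat > fit.py <<'E'
from h import *
from scipy.optimize import least_squares
c5=lambda x,y:(x/7+395-.5,y/7+150-.5); c1=lambda x,y:(x/7+60-.5,y/7-.5)
obs=[('w5',(-2.5,-14,110),c5(65,478)),('w5',(-2.5,14,110),c5(222,478)),('w5',(-2.5,0,96),c5(255,339)),('w5',(-2.5,-32,92),c5(120,322)),
('w1',(2.5,0,96),c1(320,294)),('w1',(2.5,32,92),c1(145,350)),('w1',(2.5,14,110),c1(385,525)),('w1',(2.5,-14,110),c1(558,465))]
def res(v,w=('w1','w5')):
    R=Ro.from_euler('z',v[3]).as_matrix(); r=[]
    for n,P,uv in obs:
        if n in w: r.append(proj(n,R@np.array(P)/1000+v[:3])[0]-uv)
    return np.ravel(r)
for w in (('w1','w5'),('w1',),('w5',)):
    f=least_squares(res,[.4943,.0149,.014,d(14.7)],args=(w,),x_scale=[.01,.01,.01,.1]); print(w,f.x[:3].round(4),np.degrees(f.x[3]).round(1),f.fun.round(1))
E
python3 fit.py
```

```text
('w1', 'w5') [0.5009 0.0015 0.013 ] 13.8 [ -6.1   2.6  -6.5   2.7  -7.    3.7  -7.3   4.6  20.9  12.5   8.8 -38.8
 -10.6 -11.6  -5.2  20.6]
('w1',) [0.5099 0.0173 0.017 ] 120.5 [ 15.7   5.    9.   -5.9 -15.5  -3.6  -8.6   3.8]
('w5',) [0.4988 0.0078 0.0113] 14.5 [-0.1 -0.1  1.  -1.1  0.2 -0.2 -1.4  1.8]
```

```bash
python3 - <<'E'
from h import *
R=Ro.from_euler('z',d(14.7)).as_matrix()
for n,o in (('w5',(395,150)),('w1',(60,0))):
  for x in (-2.5,2.5):
    for P in ((x,-32,92),(x,-14,110),(x,14,110),(x,32,92),(x,0,96)):
        print(n,P,((proj(n,R@np.array(P)/1000+[.4943,.0149,.014])[0]-o+.5)*7).round(0))
  T=load(n)[4]; print((R.T@(T[:3,3]-[.4943,.0149,.014])).round(3))
E
```

```text
w5 (-2.5, -32, 92) [109. 331.]
w5 (-2.5, -14, 110) [ 60. 480.]
w5 (-2.5, 14, 110) [233. 473.]
w5 (-2.5, 32, 92) [583. 232.]
w5 (-2.5, 0, 96) [262. 333.]
w5 (2.5, -32, 92) [151. 369.]
w5 (2.5, -14, 110) [107. 522.]
w5 (2.5, 14, 110) [289. 523.]
w5 (2.5, 32, 92) [647. 290.]
w5 (2.5, 0, 96) [313. 378.]
[-0.051  0.149  0.157]
w1 (-2.5, -32, 92) [520. 447.]
w1 (-2.5, -14, 110) [338. 527.]
w1 (-2.5, 14, 110) [ 76. 336.]
w1 (-2.5, 32, 92) [-64. -70.]
w1 (-2.5, 0, 96) [264. 277.]
w1 (2.5, -32, 92) [565. 453.]
w1 (2.5, -14, 110) [386. 534.]
w1 (2.5, 14, 110) [130. 343.]
w1 (2.5, 32, 92) [ -5. -66.]
w1 (2.5, 0, 96) [315. 283.]
[0.148 0.14  0.174]
```

```bash
sed -i "s/('w1',(2.5,32,92),c1(145,350)),('w1',(2.5,14,110),c1(385,525)),('w1',(2.5,-14,110),c1(558,465))/('w1',(2.5,14,110),c1(145,350)),('w1',(2.5,-14,110),c1(385,525)),('w1',(2.5,-32,92),c1(560,460))/" fit.py; python3 fit.py
```

```text
('w1', 'w5') [0.4945 0.0144 0.014 ] 14.2 [-1.1  0.3  1.4 -0.5  0.7 -0.7 -2.1  1.2  0.1 -0.9 -1.  -0.4  0.8  1.7
  0.9 -0.6]
('w1',) [0.4864 0.0008 0.0087] 16.3 [-0.3  0.2 -0.   0.1  0.4  0.5 -0.1 -0.9]
('w5',) [0.4988 0.0078 0.0113] 14.5 [-0.1 -0.1  1.  -1.1  0.2 -0.2 -1.4  1.8]
```

```bash
cat > path.py <<'E'
from geo import *
L=np.r_[0,np.cumsum(np.linalg.norm(np.diff(D,axis=0),axis=1))]
def at(p,s,side=0):
    i=np.argmin(abs(L-s)); R=rot(np.radians(p)); t0=-(R@D[i])
    b=max((hookclear(np.radians(p),t0+np.array([0,dz])),dz) for dz in np.linspace(-5,5,21)); return t0+np.array([0,b[1]])
def waypoints():
    a=at(30,1.5); W=[(a+[-16,0],30),(a+[-5,0],30)]
    for s,p in ((3,30),(8,30),(12,30),(15.7,27),(19,16),(22.4,0)): W.append((at(p,s),p))
    return W
if __name__=='__main__':
    W=waypoints()
    for (t,p),(t2,p2) in zip(W,W[1:]+[W[-1]]):
        print(t.round(1),p,'%.1f'%min(hookclear(np.radians(p+(p2-p)*k),t+(t2-t)*k) for k in np.linspace(0,1,11)),'%.0f'%finger(np.radians(p),t,0,5))
E
python3 path.py
```

```text
[-1.9 56.5] 30 4.3 29
[ 9.1 56.5] 30 3.2 32
[15.9 57.3] 30 3.0 36
[20.4 58.9] 30 3.2 40
[24.4 60.1] 30 3.9 43
[24.5 61.8] 27 4.3 44
[15.5 65.8] 16 4.0 45
[ 0.  67.9] 0 4.5 46
```

```bash
cat >> h.py <<'E'
PLATE=np.array([.4945,.0144,.014]); PPSI=14.2
def TH(dx,dz,dy=0): 
    c,s=np.cos(d(PPSI)),np.sin(d(PPSI)); return PLATE+[dx/1000*c-dy/1000*s,dx/1000*s+dy/1000*c,.096+dz/1000]
E
python3 - <<'E'
from h import *
import path
W=path.waypoints()
t,p=W[0]; print(hmove(TH(-12,66),PPSI,p,.08),hmove(TH(*t),PPSI,p,.06,5))
print(observe()['time_s'],hookpose(),TH(*t),observe()['ft_force'].round(2))
for c in ('scene','top','wrist'): snap(c,c[0]+'6')
h,ps,pp=hookpose(); hk=hookpts(h,ps,pp); pl=platepts(PLATE,d(PPSI))
S=[(hk,(255,0,0)),(pl,(0,0,255))]
overlay('s6','ov_s6',S,(270,180,380,280),7)
overlay('t6','ov_t6',S,(230,190,330,270),7)
overlay('w6','ov_w6',S,(150,0,560,420),1.4)
E
```

```text
False False
8.9 (array([0.49259123, 0.0139235 , 0.16623885]), np.float64(0.24761657037332285), np.float64(0.5240882240719604)) [0.49261877 0.01392398 0.16649173] [-0.13 -0.18 -0.61]
```

View pics/ov_s6.png

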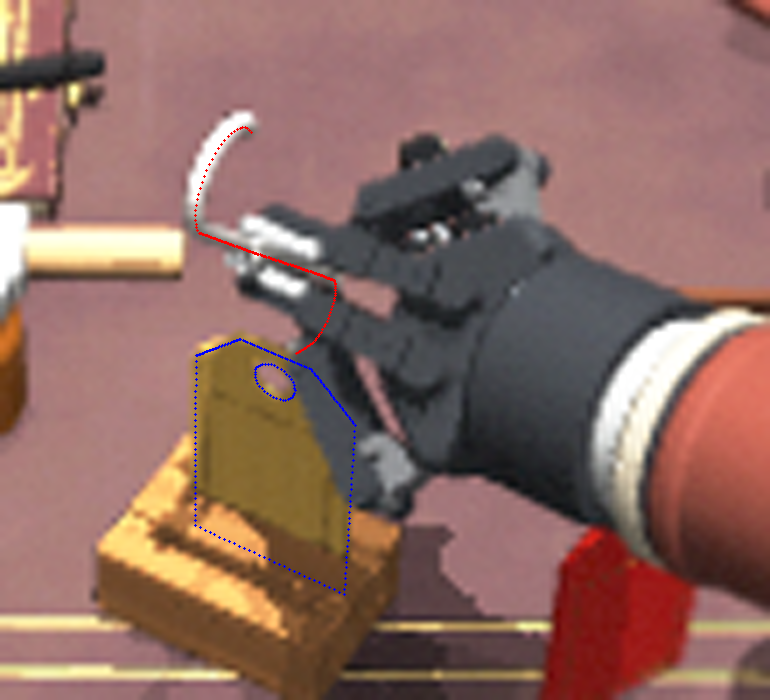

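View pics/ov_t6.png

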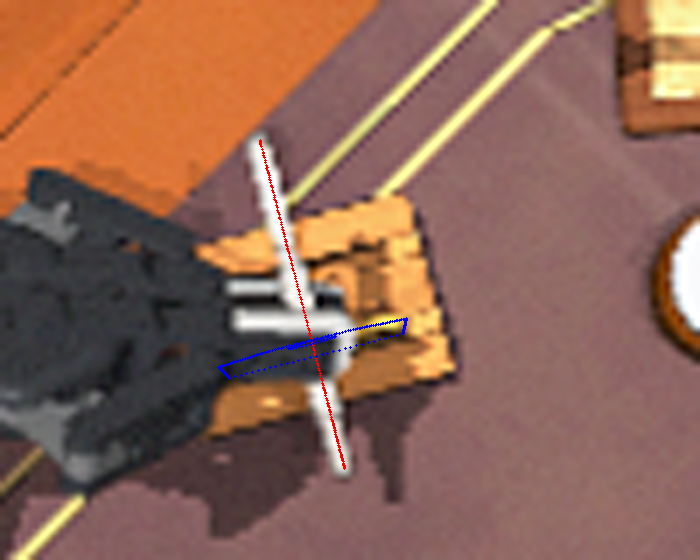

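View pics/ov_w6.png

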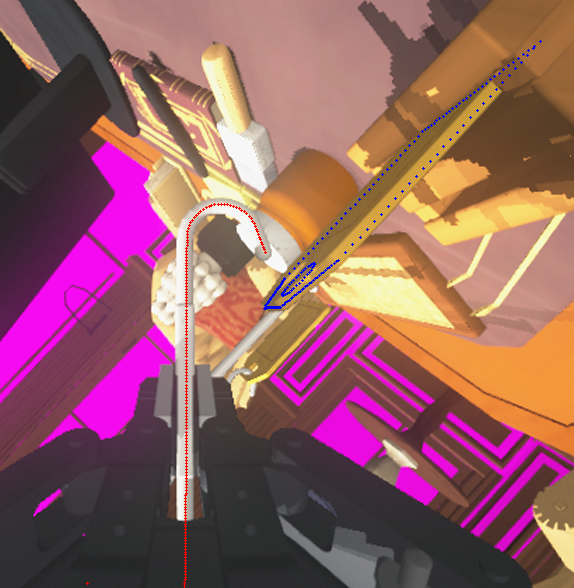

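```bash
python3 - <<'E'
from h import *
import path
W=path.waypoints()
for t,p in W[1:4]:
    r=hmove(TH(*t),PPSI,p,.03,2.5); print(r,observe()['ft_force'].round(2))
    if r: break
print(observe()['time_s'],hookpose(),TH(*t))
for c in ('scene','top','wrist'): snap(c,c[0]+'7')
h,ps,pp=hookpose(); hk=hookpts(h,ps,pp); pl=platepts(PLATE,d(PPSI))
S=[(hk,(255,0,0)),(pl,(0,0,255))]
overlay('s7','ov_s7',[],(270,180,380,280),7)
overlay('w7','ov_w7',[],(240,120,440,300),4)
overlay('t7','ov_t7',S,(230,190,330,270),7)
E
```

```text
False [ 0.21 -0.17 -0.59]
False [-0.72  0.41 -0.43]
False [-0.54  0.02 -0.77]
10.2583 (array([0.51453317, 0.0194913 , 0.16905386]), np.float64(0.24787068642647075), np.float64(0.5231596126605216)) [0.51432083 0.01941544 0.16893272]
```

View pics/ov_s7.png

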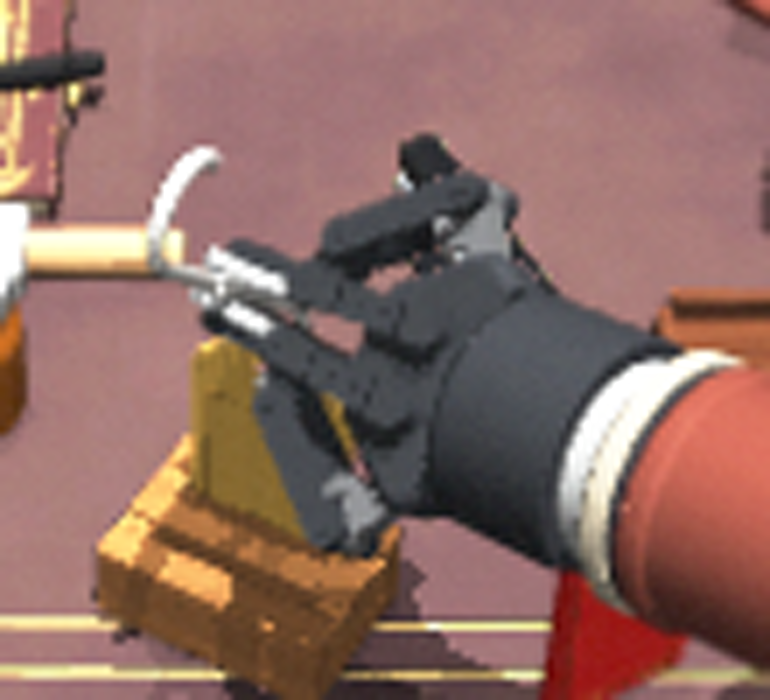

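View pics/ov_w7.png

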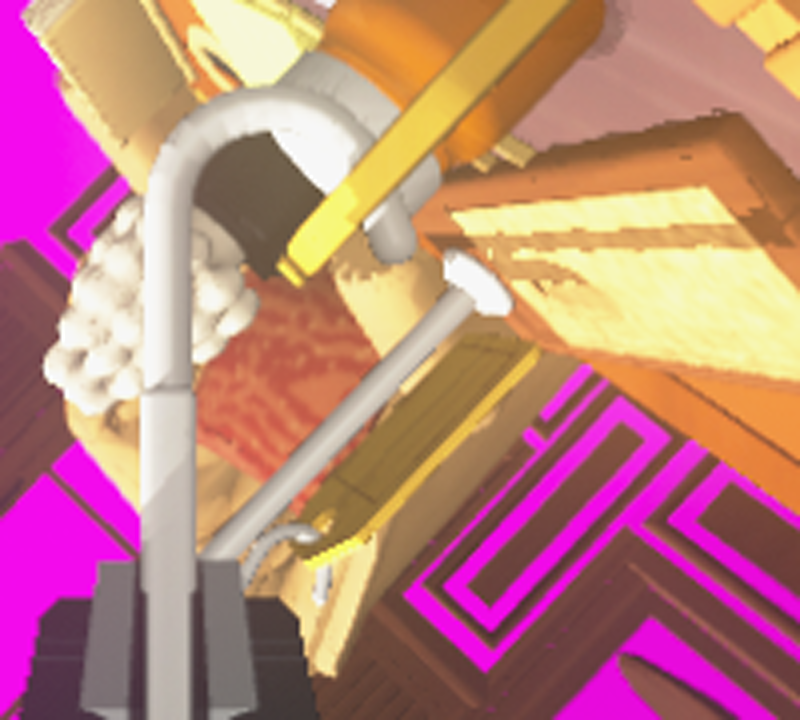

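```bash
python3 - <<'E'
from h import *
import path
W=path.waypoints()
for t,p in W[4:]:
    r=hmove(TH(*t),PPSI,p,.04,2.5); print(r,observe()['ft_force'].round(2))
    if r: break
print(observe()['time_s'],hookpose(),TH(*t))
for c in ('scene','wrist'): snap(c,c[0]+'8')
overlay('s8','ov_s8',[],(250,150,380,280),5)
overlay('w8','ov_w8',[],(240,80,480,300),3.3)
E
```

```text
False [-0.3   0.18 -0.67]
False [-0.02  0.56 -0.21]
True [ 0.47 -0.23 -1.36]
11.2333 (array([0.50851229, 0.01806875, 0.17522833]), np.float64(0.24689810487060743), np.float64(0.2713518548126881)) [0.50956846 0.01821291 0.17575103]
```

View pics/ov_s8.png

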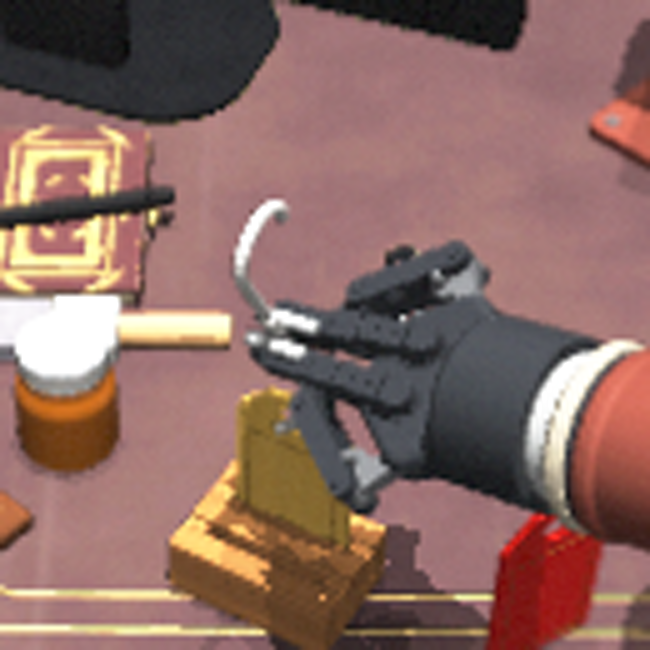

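View pics/ov_w8.png

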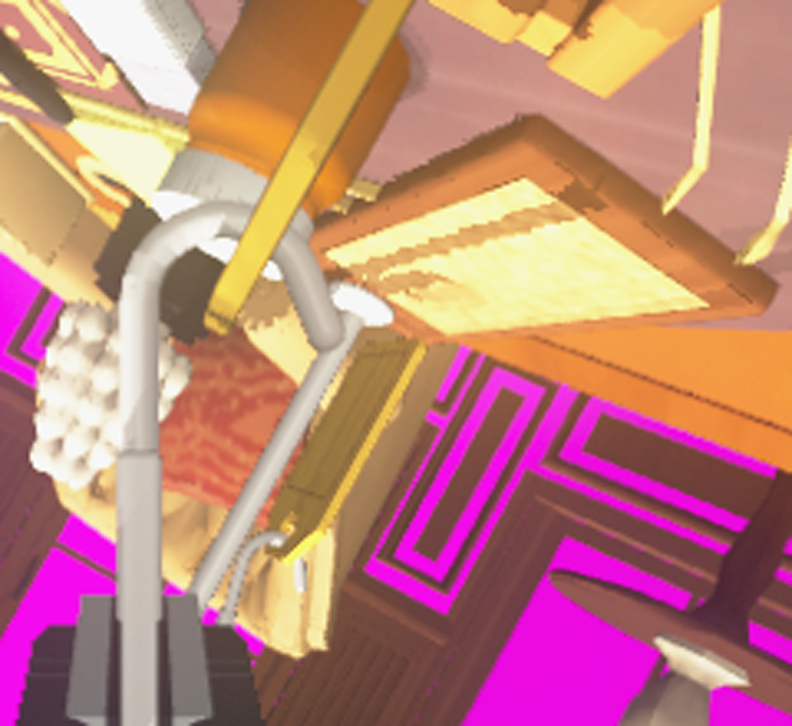

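```bash
python3 - <<'E'
from h import *
import path
t,p=path.waypoints()[-1]
print(hmove(TH(*t),PPSI,0,.04,5),observe()['ft_force'].round(2),hookpose(),TH(*t))
print(hmove(TH(0,78),PPSI,0,.02,12),observe()['ft_force'].round(2),observe()['time_s'])
for c in ('scene','wrist'): snap(c,c[0]+'9')
overlay('s9','ov_s9',[],(250,150,380,280),5)
overlay('w9','ov_w9',[],(240,40,480,300),2.9)
E
```

```text
False [ 0.36  0.23 -0.47] (array([0.4946746 , 0.01446016, 0.17795525]), np.float64(0.2483126956167545), np.float64(0.0020202140339298236)) [0.49453839 0.01440971 0.17789994]
False [-0.17  0.52 -2.35] 12.5167
```

View pics/ov_s9.png

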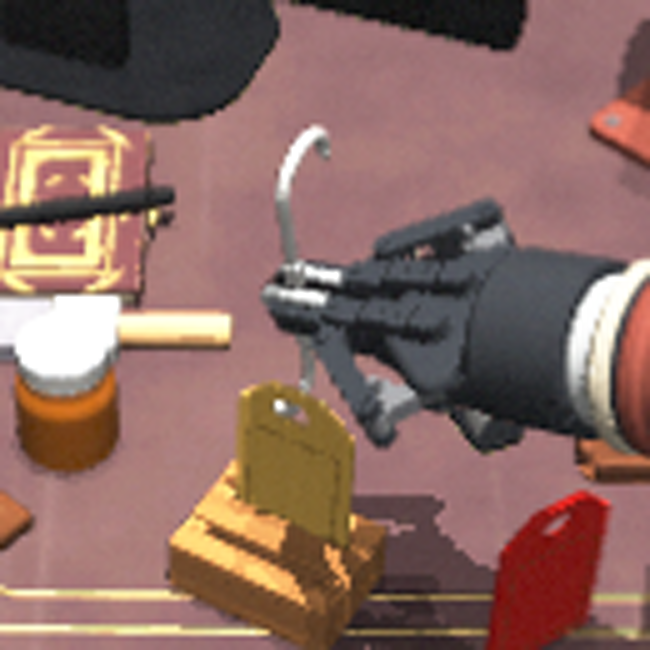

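View pics/ov_w9.png

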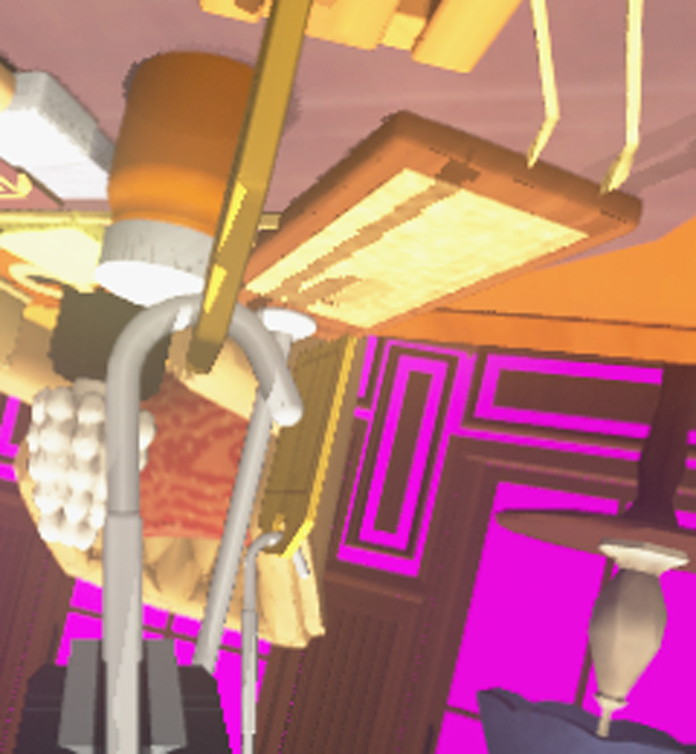

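```bash
python3 - <<'E'
from h import *
print(hmove(TH(0,118),PPSI,0,.06,12),observe()['ft_force'].round(2),observe()['time_s'])
h,_,_=hookpose(); 
hmove([.56,.01,.228],9,0,.09); hmove([.6187,.005,.2225],5,0,.07)
hold(.5)
print(hookpose(),observe()['ft_force'].round(2),observe()['time_s'])
for c in ('scene','top','wrist'): snap(c,c[0]+'10')
h,ps,p=hookpose(); hk=hookpts(h,ps,p)
t=np.linspace(0,1,60)[:,None]; ad=np.array([np.sin(d(3.2)),-np.cos(d(3.2)),0]); arm=np.array([.6213,-.0525,.3])+t*ad*.26
S=[(hk,(255,0,0)),(arm,(0,255,0))]
overlay('s10','ov_s10',S,(165,130,335,270),4.4)
overlay('t10','ov_t10',S,(260,140,400,240),5.5)
overlay('w10','ov_w10',[],(0,0,560,420),1.4)
E
```

```text
False [-0.74 -0.27 -2.76] 13.4333
(array([0.61865632, 0.00502182, 0.2225647 ]), np.float64(0.08731844880856832), np.float64(-5.2492542035542655e-05)) [-0.09  0.3  -3.18] 15.7833
```

View pics/ov_s10.png

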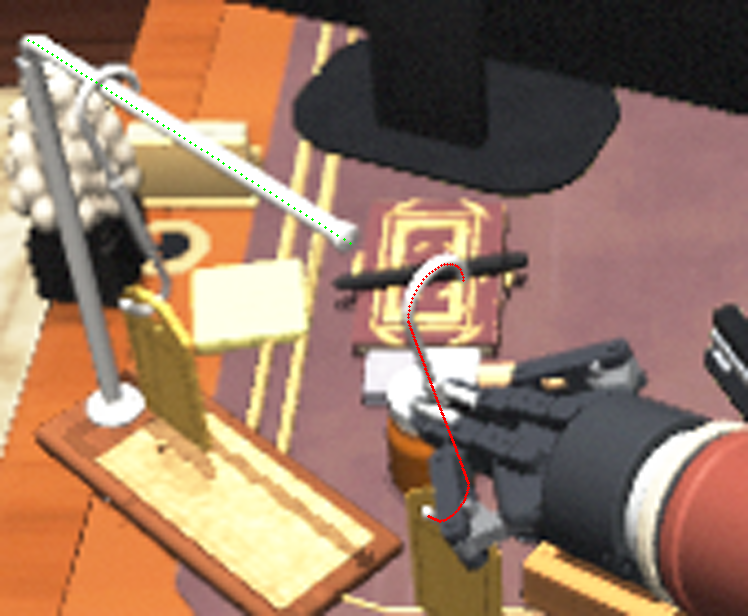

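View pics/ov_t10.png

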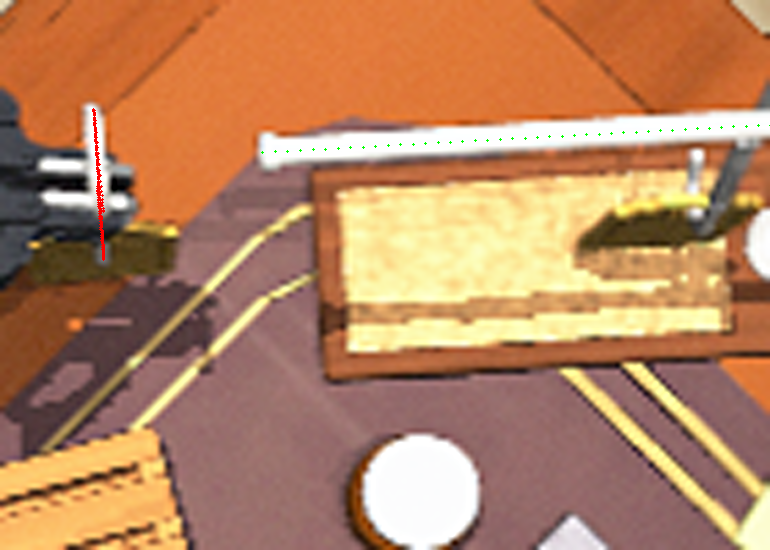

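View pics/ov_w10.png

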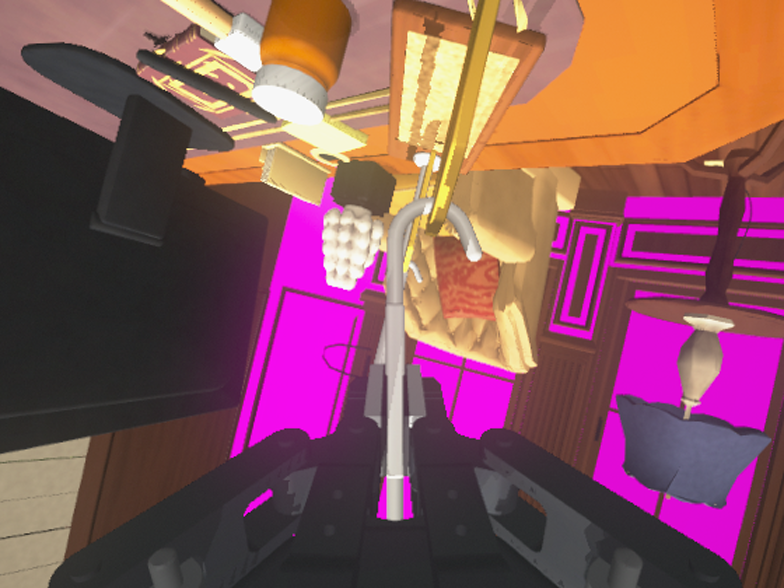

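```bash
python3 - <<'E'
from h import *
L=.1145
print(hmove([.6187-L*np.tan(d(-3.2)),.005-L,.2225],5,0,.06,4),hookpose(),observe()['ft_force'].round(2),observe()['time_s'])
hold(.3)
for c in ('scene','top','wrist'): snap(c,c[0]+'11')
overlay('s11','ov_s11',[],(165,130,335,270),4.4)
overlay('t11','ov_t11',[],(260,140,400,240),5.5)
E
```

```text
False (array([ 0.62517442, -0.10918984,  0.22250621]), np.float64(0.08766786824921717), np.float64(-5.8902162730856134e-05)) [-0.57  0.28 -2.43] 17.9917
```

View pics/ov_s11.png

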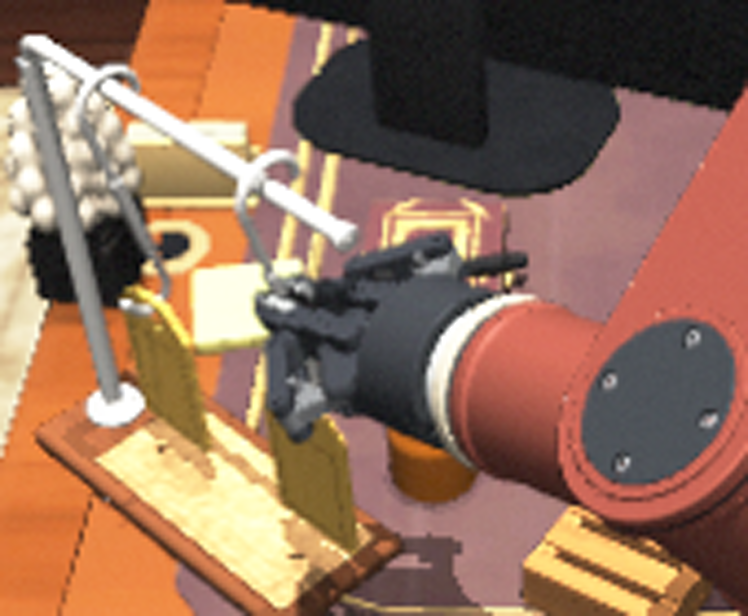

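View pics/ov_t11.png

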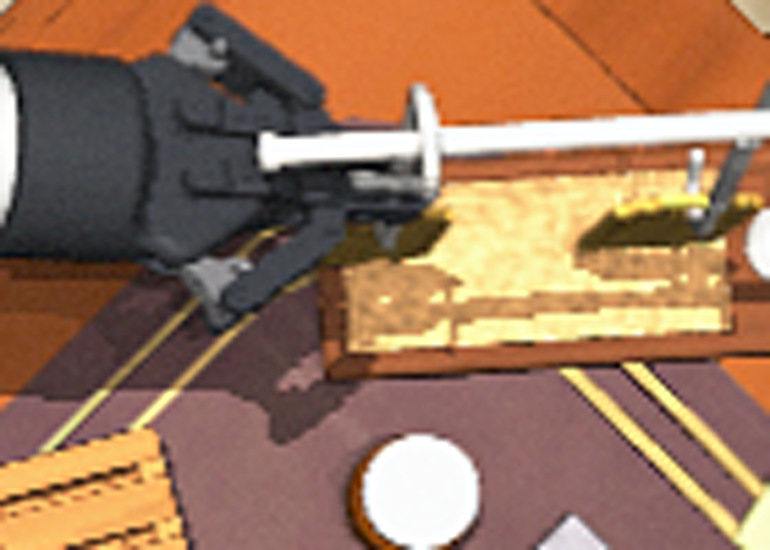

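Threaded over the free end, with the plate hanging clear of the other plate. I'm lowering it to transfer the load.

```bash
python3 - <<'E'
from h import *
h,_,_=hookpose()
print(hmove([h[0],h[1],.2150],5,0,.04,12),observe()['ft_force'].round(2))
for i in range(6):
    z=.2145-.0007*i
    hmove([h[0],h[1],z],5,0,.015,8); hold(.15); f=np.mean([observe()['ft_force'][2] for _ in range(3)]); print(z,round(f,2))
    if f>-0.3: break
print(observe()['time_s'])
E
```

```text
False [-0.38 -0.68 -3.  ]
0.2145 -3.32
0.2138 -2.52
0.21309999999999998 -1.41
0.2124 2.99
20.3833
```

```bash
python3 - <<'E'
from h import *
h,_,_=hookpose()
hmove([h[0],h[1],h[2]+.0006],5,0,.01); hold(.3); print(observe()['ft_force'].round(2))
gripper_to(0.012); hold(.3); gripper_to(0.045); hold(.3); print(observe()['ft_force'].round(2),observe()['opening'])
for c in ('scene','wrist'): snap(c,c[0]+'12')
print(observe()['time_s'])
overlay('s12','ov_s12',[],(165,130,335,270),4.4)
E
```

```text
[ 0.33  0.22 -0.35]
[ 0.   -0.48 -0.97] 0.04511118579004482
22.325
```

View pics/ov_s12.png

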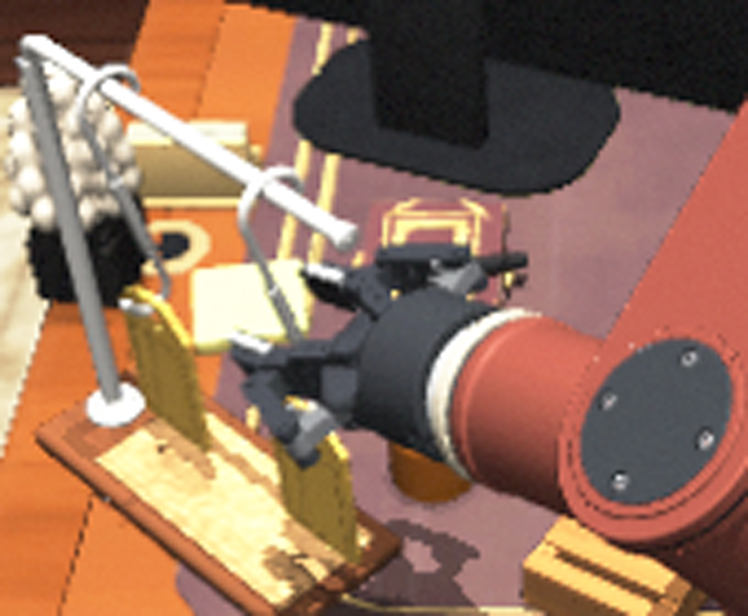

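View pics/w12.png

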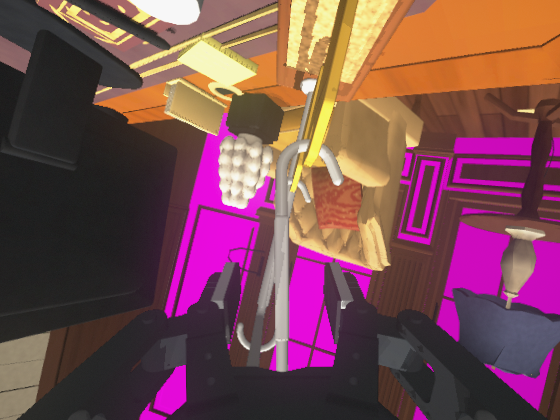

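```bash
python3 - <<'E'
from h import *
s=observe()
print(move_l(s['eef_pos']+[-.006,.16,.0],.1,max_force=6)); 
s=observe(); move_l(s['eef_pos']+[-.01,.1,.03],.15); hold(1.5)
for c in ('scene','top','wrist'): snap(c,c[0]+'13')
print(observe()['time_s'])
overlay('s13','ov_s13',[],(165,130,335,270),4.4)
overlay('t13','ov_t13',[],(260,140,450,280),4.1)
a=load('s13')[0].astype(int);b=load('s12')[0]
for n0,n1 in (('top0','t13'),):
    d0,d1=load(n0)[1],load(n1)[1]; m=(abs(d0-d1)>.01); v,u=np.where(m[:,320:]); print(len(v), (u.min()+320,u.max()+320,v.min(),v.max()) if len(v) else '')
for n,lo,hi,zb in (('jar',(.4,-.2),(.6,-.04),(.07,.08)),('otag',(.55,-.35),(.7,-.18),(.06,.14)),('tag',(.55,-.17),(.7,-.05),(.06,.14))):
    for im in ('top0','t13','scene0','s13'):
        P=cloud(im).reshape(-1,3); m=(P[:,0]>lo[0])&(P[:,0]<hi[0])&(P[:,1]>lo[1])&(P[:,1]<hi[1])&(P[:,2]>zb[0])&(P[:,2]<zb[1]); print(n,im,m.sum(),P[m].mean(0).round(4) if m.sum() else '', P[m].min(0).round(3) if m.sum() else '',P[m].max(0).round(3) if m.sum() else '')
E
```

```text
False
26.5667
9831 (np.int64(320), np.int64(559), np.int64(0), np.int64(419))
jar top0 318 [ 0.5178 -0.1325  0.0746] [ 0.494 -0.155  0.07 ] [ 0.542 -0.109  0.08 ]
jar t13 307 [ 0.5181 -0.1327  0.0746] [ 0.494 -0.155  0.07 ] [ 0.542 -0.111  0.08 ]
jar scene0 217 [ 0.5202 -0.1329  0.0761] [ 0.493 -0.16   0.07 ] [ 0.544 -0.109  0.08 ]
jar s13 221 [ 0.52   -0.1326  0.0761] [ 0.494 -0.16   0.07 ] [ 0.544 -0.11   0.08 ]
otag top0 206 [ 0.6315 -0.2581  0.1018] [ 0.628 -0.316  0.06 ] [ 0.642 -0.207  0.14 ]
otag t13 209 [ 0.6314 -0.2575  0.101 ] [ 0.628 -0.316  0.06 ] [ 0.642 -0.207  0.14 ]
otag scene0 403 [ 0.6349 -0.258   0.1006] [ 0.627 -0.319  0.06 ] [ 0.644 -0.208  0.14 ]
otag s13 404 [ 0.6349 -0.2585  0.1006] [ 0.628 -0.318  0.06 ] [ 0.643 -0.208  0.14 ]
tag top0 0   
tag t13 149 [ 0.6219 -0.1057  0.1021] [ 0.619 -0.141  0.061] [ 0.628 -0.077  0.14 ]
tag scene0 0   
tag s13 361 [ 0.6261 -0.1065  0.1008] [ 0.62  -0.142  0.06 ] [ 0.629 -0.077  0.14 ]
```

View pics/ov_s13.png

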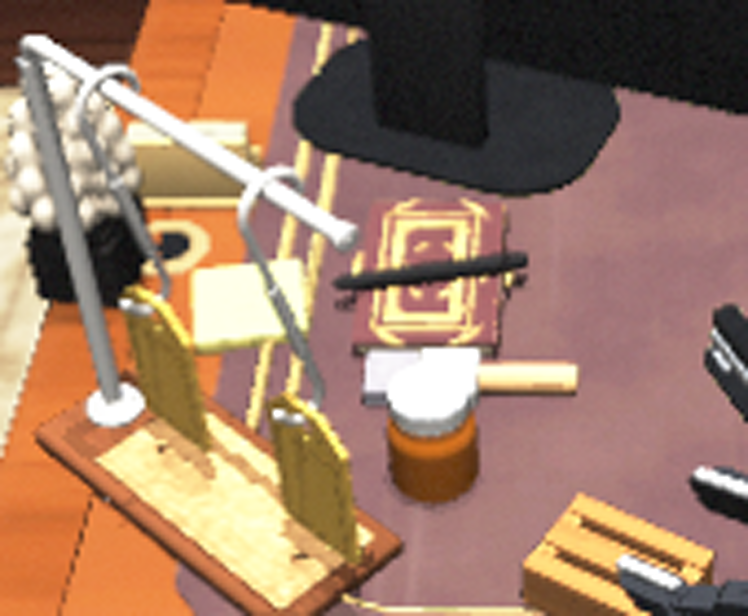

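View pics/ov_t13.png

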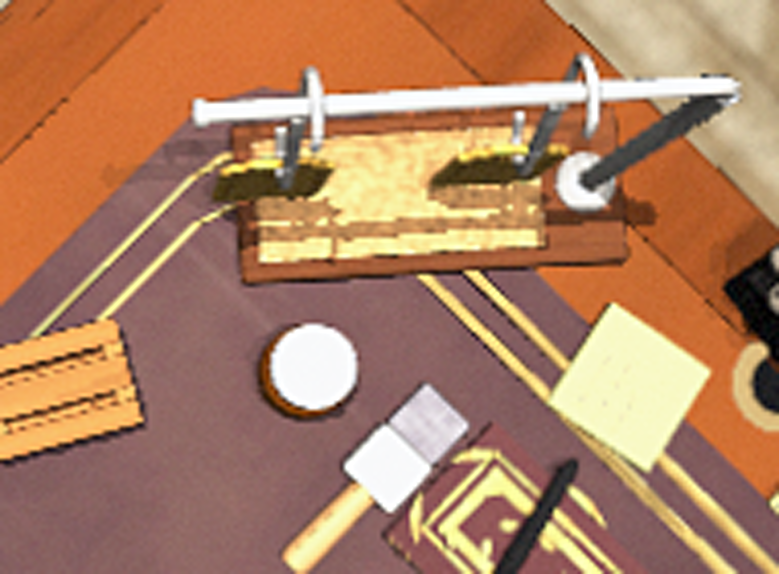

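The hook hangs still on the straight part of the arm with the plate on it, about 65 mm edge to edge from the other plate. The other objects have not moved, and the robot is clear.

```bash
python3 - <<'E'
from h import *
job_done(); print(observe()['time_s'])
E
```

```text
the job is handed in; nothing more can be done
the job is handed in; nothing more can be done
```

The tag plate now hangs on the S-hook on the straight part of the arm, between the other plate and the free end. I handed the job in at about 26.6 s.

**How it went:** I gripped the empty hook by its shank from beyond the free end, lifted it 7 mm and slid it off over the collar. I put its smaller bend through the plate's hole, lifted the plate out of the block, threaded the hook back over the free end, set it down and backed away.

**Last checks:**
- **Placing:** the hook rests at about y = 75 mm on the stand. The plates are about 65 mm apart, and the collar is about 50 mm from the hook.
- **Other objects:** the jar and the other plate measure within 1 mm of where they were. The brush, the notebook and the other hook look unmoved in the pictures, but I did not measure them.
- **Fingers:** they stayed clear of the plate by design and in every picture I took.

**What disagreed or went off:**
- A 2.5 N force stop ended one insertion step early. I took it for sensor noise and finished the step.
- While lowering, the hook briefly pressed on the arm with about 3 N. I backed that off before releasing.
- My before-and-after comparison of the whole top view told me nothing, because the arm's own change of position was included.
- The scene and top cameras disagreed by 1 to 2 mm, which was within the clearances.

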